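# Secure a speaker bracket's tilt pin with an R-clip

### The arm

A 7-joint arm with a two-finger parallel gripper is mounted at the origin on a cart in front of the work surface, level with it; the furniture and walls round the work are solid. World frame = base frame: x ahead of the robot, y to its left, z up, the work surface at z = 0. Lengths are in m, angles in rad, forces in N, time in s.
With the tool pointing down it reaches from about 0.35 to 0.775 m from the base axis. Payload 3.1 kg.
Tool frame: the origin (TCP) lies midway between the tips of the shut fingers; the grasp point (between the pads) lies 19 mm behind it; z points along the fingers, y is the direction in which the jaws open and shut (so a half turn about z gives the same grasp; the last joint's range is limited). The gripper opens to 85 mm and grips with 20 to 120 N. Pads are 22 mm wide; open, the fingers measure 114 mm over their backs; the gripper's body (76 mm by 85 mm) begins 54 mm behind the grasp point. The pads swing forward as they close: fully open they stand 13 mm farther back than shut.
Start: joints at [-1.264, 0.311, 0.014, 1.512, -0.004, 1.319, -0.027], TCP at [0.188, 0.517, 0.195] pointing down, gripper open.
Joint ranges: [-2.7, 2.7], [-0.3, 1.91], [-1.27, 1.3], [0.12, 2.57], [-1.44, 4.58], [0.2, 2.03], [-3.05, 3.05]. Speed limits (rad/s): [2.79, 2.79, 3.14, 3.14, 3.14, 3.14, 3.14].

### API

Orientations are given as a unit quaternion [x, y, z, w].
In Python, from workcell import env gives the robot as it stands. The module is installed in compiled form; this text tells all that it offers.
- The arm moves only by the tool drive_tool, never from a script. Its arguments are lists of equal length, an entry for each row: "jaw": the opening, from 0 (shut) to 1 (fully open); "translation": the shift along the world's x, y, z in cm, a list of three; "dr": the turn, a rotation vector about the world's x, y, z in degrees, a list of three. A call has 1 to 20 rows; each row is the pose to reach, as a shift and turn from the pose commanded when the call began; what a row does not reach only later rows make up. A row lasts 1/10 s, in which the tool goes at most 50 mm and 8.59 degrees, less where a joint would pass 70% of its speed; a pose out of reach is approached as far as the arm can. A call with a gripper value outside its range is refused whole. The fingers move at their own pace and stop on an object; "newtons" is the grip in N (left out, the last holds). Time passes only in rows, so rows that repeat a pose let the fingers close. It gives the time, the measured TCP pose, the force and the opening at its end, in the units of the state.
- env.sense(): the state, without advancing time (a new reading comes with each control period).
- env.camera(name): name is "scene" or "top"; returns a dict with "image" (480x640x3 uint8, red, green, blue), "range_z" (480x640 float32, m along the optical axis (not along the pixel's ray), 0 where there is no reading), "mtx" (3x3 intrinsics, pixels), "k1" (the pictures are not rectified: a ray, as slopes to the right and down, at radius r is drawn at 1 + k1 r^2 times it, then the intrinsics apply), "T" (4x4, takes a point from camera to world coordinates). Camera axes: x right, y down, z forward; pixel columns grow to the right and rows downward; lengths in m; the calibration is good to about 2 mm. A picture is of the moment at which its call begins.
- env.close_job(): hands the job in, once; it reports no verdict.
The state is a dict: "time": time; "q": joint angles; "dq": joint speeds; "joint_efforts": joint torques, N m; "position": TCP position; "eef_rot": TCP orientation; "contact_force": force on the tool from outside, world axes, zero at the start; "ft_torque": the same for the moment, N m; "gripper_width": finger opening in m.
Only numpy, scipy, OpenCV 4.12 (cv2) and the standard library are available. Lean on these libraries where they do the work, as an engineer would, in place of code of your own. Each camera call takes 0.05 s, during which the arm holds its last target.

### The job

Finish the loudspeaker wall bracket: push its steel tilt pin home until the head is up against the bracket, then take the red-handled R-clip from the rack and press its straight leg down through the cross-hole in the pin's free end until the bent leg has ridden over the pin, snapped round it and the clip sits fully home. The pin may have turned a little in its bores, so feel for the mouth of the hole with the tip of the leg and turn the pin upright with it. Press gently, with no more than about 15 N on pin or clip, let go of the clip, and leave the mug, screwdriver and tape where they are.

Things in the scene. Friction and masses are not known exactly. Their poses are not given: they have to be found in the camera images.
- bracket: Fixed dark steel clevis bracket on a 165 x 160 x 15 mm plywood offcut; origin mid-bracket at table level. The pin lies level along its y axis at z = 80 mm. Two ears (outer faces y = +-22 mm, a 2 mm washer on each, x +-21 mm, tops z = 102 mm) and a plate under the pin at z = 20 mm. An arm runs to +x, to an upright plate at x = 85 to 93 mm, 110 mm wide, top z = 120 mm.
- pin (a joint): How far the pin stands out, m: 0 fully home (head against washer, hard stop), 0.028 to 0.042 at first. About 3 to 5 N slides it home along the bracket's -y; it stays put. It also turns stiffly (about 5 N at its surface): at first its hole leans up to 0.7 rad to either side (not measured), so the mouth is up to 6 mm off in x; moved sideways in the mouth, the clip's leg turns the pin.
- pin_head (a point): Centre of the outer face of the pin's flat steel head (30 mm diameter, 7 mm thick). Axes as the bracket's: the face looks to +y, so push it to -y.
- pin_hole (a point): Centre of the upright cross-hole, on the axis of the 18 mm pin, 66.8 mm to -y of the head's face; moves with the pin. Axes: y along the pin, z up along the hole. The hole is 6.4 mm wide, its mouth lightly chamfered, in a groove of 16 mm diameter, so it runs from 8 mm above to 8 mm below this point. It stands free, 12 mm beyond the washer, only with the pin home.
- clip_grip (a point): Centre of the R-clip's red vinyl grip, half-way up: 31 mm wide (clip x; grasped across this from above it tilts least when turning the pin), 11 mm thick (clip y), 44 mm high (clip z, up). Two steel wire legs point to -z. 60 to 100 g. It hangs upright, the underside of its grip resting on the rack's board, legs down in the middle slot, with 1 or 2 mm of play.
- clip_seat (a point): Point on the straight leg (round 5 mm wire) that is at the centre of the cross-hole when fully home: -6 mm in clip x, -46 mm in clip z from the grip's centre. The leg's flat-cut tip is 28 mm below it, the grip's underside 24 mm above it. The bent leg is on the clip's +x side, in its x-z plane, its flared end 20 mm below this point; it may pass either side of the pin.
- clip_leg (a joint): Spread of the sprung bent leg, rad: about -0.03 free, near 0 when seated round the pin, up to about 0.1 while riding over it. It meets the pin about 18 mm above home; riding over takes a downward push of about 3 to 8 N, past about 9 mm above home it pulls itself in and snaps home, and pushing on meets a firm, springy stop.
- clip_rack: Fixed wooden rack, 66 mm (x) by 158 mm (y), board at z = 60 mm, cheeks 6 mm higher at the y ends; origin at table level under the middle slot, which is 28 mm long (x), 8 mm wide, open below. A spare pin stands 48 mm to +y of it, its head 7 mm above the board.
- mug: White mug, 80 mm across, 92 mm high, handle at one side; origin mid-underside. Bystander.
- screwdriver: Screwdriver with a red handle, 202 mm long, lying on the table. Bystander.
- tape: Roll of black tape, 66 mm across, 19 mm high, lying flat. Bystander.

How it is judged:
By the outcome, as a careful person would: the job done as asked, in the order asked, and still so for the second after the job is handed in, with the robot touching nothing.
It also fails if it takes over 69 s, if anything falls off the work surface, if the arm or the gripper's body presses on something with over 40 N, if the wrist force passes 120 N, or if a joint passes its speed limit or range.

## Working session

There is one attempt and no reset: what is moved stays moved. The work goes in short steps, Python scripts to look and compute and a tool call to move; the robot and the scene stay as the last step left them, time stands still between calls to the robot, and variables do not carry over. Pictures are saved under pics/ and viewed, and the job is handed in when it is done.

Besides the shell and the picture viewer there is one more tool, called after "Request:" in YAML: its name, and indented under it one key for each argument. drive_tool: Moves the arm, as the interface text tells. Its arguments: {"type":"object","properties":{"jaw":{"type":"array","items":{"type":"number"}},"translation":{"type":"array","items":{"type":"array","items":{"type":"number"}}},"dr":{"type":"array","items":{"type":"array","items":{"type":"number"}}},"newtons":{"type":"number"}},"required":["jaw","translation","dr"]}

```bash
mkdir -p pics; cat > h.py <<'E'
import numpy as np, cv2
from workcell import env
def shot(name,fn):
    c=env.camera(name)
    cv2.imwrite('pics/'+fn+'.png',c['image'][:,:,::-1]); np.savez('pics/'+fn+'.npz',**{k:np.array(v) for k,v in c.items()})
    return c
def load(fn): return dict(np.load('pics/'+fn+'.npz'))
def ray(c,u,v):
    K=c['mtx'];k=float(c['k1'])
    p=np.array([(u-K[0,2])/K[0,0],(v-K[1,2])/K[1,1]]); s=p.copy()
    for _ in range(20): s=p/(1+k*(s@s))
    d=np.array([s[0],s[1],1.0]); return c['T'][:3,3],c['T'][:3,:3]@d
def onz(c,u,v,z):
    o,d=ray(c,u,v); return o+d*(z-o[2])/d[2]
def atd(c,u,v):
    o,d=ray(c,u,v); return o+d*float(c['range_z'][int(round(v)),int(round(u))])
def proj(c,P):
    T=c['T'];p=T[:3,:3].T@(np.array(P)-T[:3,3]);s=p[:2]/p[2];s=s*(1+float(c['k1'])*(s@s));K=c['mtx']
    return K[0,0]*s[0]+K[0,2],K[1,1]*s[1]+K[1,2]
E
python3 - <<'E'
from h import *
print(env.sense())
for n in('scene','top'):
    c=shot(n,n+'0'); print(n,c['mtx'],c['k1'],c['T'])
E
```

```text
{'time': 0.0, 'q': array([-1.26368819,  0.31170278,  0.0139601 ,  1.513088  , -0.00439074,
        1.31917951, -0.02722416]), 'dq': array([-0.00148297, -0.0008981 , -0.00082306, -0.00146248,  0.00047818,
       -0.00014904, -0.00083687]), 'joint_efforts': array([-5.38352997e-04, -3.79919744e+01,  1.45883784e-01, -2.30587792e+01,
        1.23830736e-02,  1.40405426e-02, -9.57108483e-06]), 'position': array([0.18767654, 0.51611407, 0.19392116]), 'eef_rot': array([ 1.73479218e-01,  9.84836831e-01, -1.16301839e-03, -1.56573538e-04]), 'contact_force': array([ 0.50168555, -0.32343565, -0.37654188]), 'ft_torque': array([-0.01868973,  0.03040581,  0.00852586]), 'gripper_width': 0.08552463565435926}
scene [[490.21206014   0.         321.91370784]
 [  0.         490.21206014 237.3479109 ]
 [  0.           0.           1.        ]] -0.012792056886316273 [[-0.90261894 -0.32706359  0.27983649  0.26588616]
 [-0.43014216  0.70956793 -0.55811386  0.53772943]
 [-0.01602428 -0.62413361 -0.78115329  0.84591272]
 [ 0.          0.          0.          1.        ]]
top [[497.67888175   0.         312.30311241]
 [  0.         497.67888175 241.81290494]
 [  0.           0.           1.        ]] -0.07916590934154014 [[ 0.0023003  -0.99334207  0.11517918  0.41058322]
 [-0.99954869 -0.00573382 -0.0294878   0.01489053]
 [ 0.02995189 -0.11505937 -0.99290696  1.23263727]
 [ 0.          0.          0.          1.        ]]
```

View pics/scene0.png

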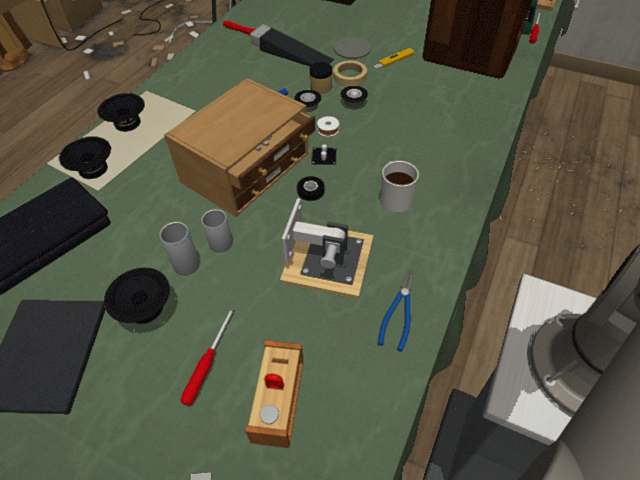

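View pics/top0.png

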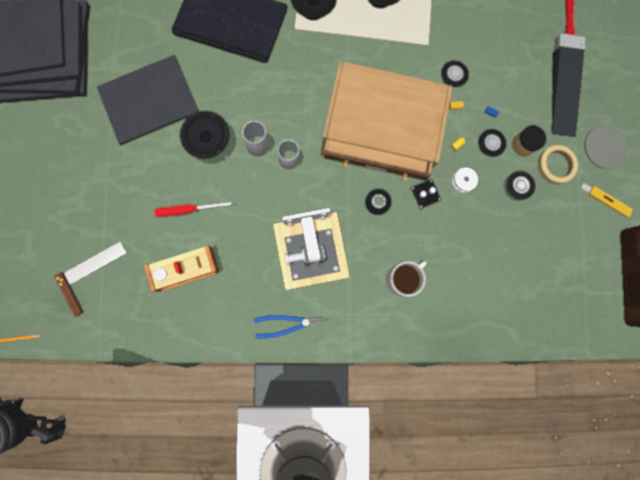

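The bracket is at scene (325,250) and top (312,248). The rack with the red clip is at scene (275,390) and top (181,267). The pin head faces the rack, at about scene (328,258). I'll zoom in on both.

```bash
python3 - <<'E'
from h import *
a=cv2.imread('pics/scene0.png');b=cv2.imread('pics/top0.png')
cv2.imwrite('pics/z1.png',cv2.resize(a[190:310,270:390],None,fx=5,fy=5,interpolation=cv2.INTER_CUBIC))
cv2.imwrite('pics/z2.png',cv2.resize(b[200:300,265:365],None,fx=6,fy=6,interpolation=cv2.INTER_CUBIC))
x=cv2.resize(a[330:450,240:310],None,fx=5,fy=5,interpolation=cv2.INTER_CUBIC)
y=cv2.resize(b[240:300,135:225],None,fx=5,fy=5,interpolation=cv2.INTER_CUBIC)
im=np.zeros((600,800,3),np.uint8);im[:,:350]=x;im[:300,350:800]=y;cv2.imwrite('pics/z3.png',im)
c=load('scene0');t=load('top0')
# red clip
for n,cc in(('scene',c),('top',t)):
    im=cc['image'].astype(int);m=((im[...,0]>140)&(im[...,1]<60)&(im[...,2]<60)).astype(np.uint8)
    N,L,S,C=cv2.connectedComponentsWithStats(m)
    for i in range(1,N):
        if S[i,4]>20:print(n,S[i],C[i])
for u,v in((328,258),(335,250),(330,240)): print(atd(c,u,v))
E
```

```text
scene [223  21  32  11 111] [238.2972973   25.98198198]
scene [532  24   7  16  70] [535.04285714  31.84285714]
scene [181 349  33  55 578] [196.68858131 377.05882353]
scene [265 374  16   8  89] [272.92134831 377.16853933]
top [566   0   8  34 212] [569.58490566  16.78773585]
top [155 205  41  11 298] [174.74496644 210.27181208]
top [175 263   5  10  29] [177.17241379 267.        ]
[0.50336228 0.0405443  0.09332683]
[0.50270027 0.00981966 0.08204309]
[0.51710103 0.00187652 0.09679193]
```

View pics/z1.png

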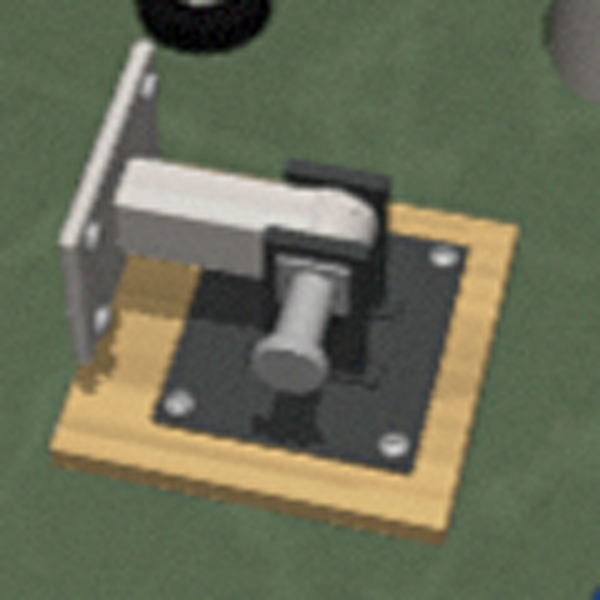

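View pics/z2.png

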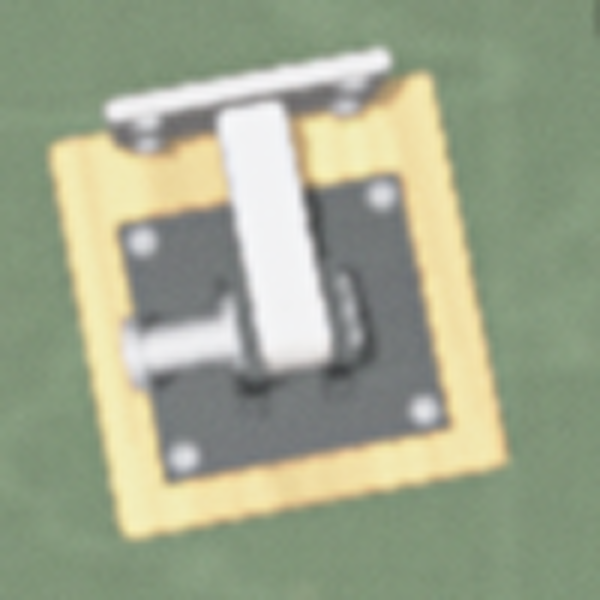

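View pics/z3.png

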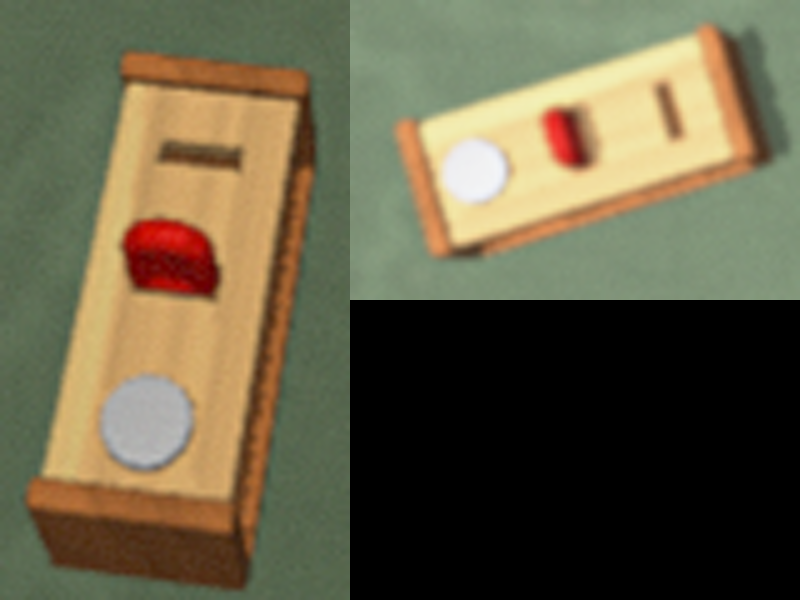

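```bash
python3 - <<'E'
from h import *
c=load('scene0');t=load('top0')
print('face scene',onz(c,328,263.6,0.080),atd(c,328,264),'top head',onz(t,288.3,258.7,.08),atd(t,288,258))
# plywood rect by colour in top
def cloud(cc,u0,u1,v0,v1):
    P=[];C=[]
    for v in range(v0,v1):
        for u in range(u0,u1):
            if cc['range_z'][v,u]>0: P.append(atd(cc,u,v));C.append(cc['image'][v,u])
    return np.array(P),np.array(C).astype(int)
P,C=cloud(t,265,365,200,300)
w=(P[:,2]>.008)&(P[:,2]<.024)
r=cv2.minAreaRect(P[w][:,:2].astype(np.float32)*1000);print('ply',r,w.sum())
P2,_=cloud(c,270,390,190,310)
w2=(P2[:,2]>.008)&(P2[:,2]<.024)
r=cv2.minAreaRect(P2[w2][:,:2].astype(np.float32)*1000);print('ply scene',r,w2.sum())
for lab,Q in(('top',P),('scene',P2)):
    h=Q[(Q[:,2]>.105)&(Q[:,2]<.125)]; print(lab,'upright',cv2.minAreaRect(h[:,:2].astype(np.float32)*1000),h[:,2].max(),len(h))
# rack
P,C=cloud(t,135,225,240,300)
w=(P[:,2]>.052)&(P[:,2]<.075);print('rack',cv2.minAreaRect(P[w][:,:2].astype(np.float32)*1000))
red=(C[:,0]>130)&(C[:,1]<80)&(C[:,2]<80);print('red top',P[red].min(0),P[red].max(0),P[red].mean(0))
b=(~red)&(P[:,2]>.056)&(P[:,2]<.064); print(np.median(P[b][:,2]))
P2,C2=cloud(c,240,310,330,450)
w=(P2[:,2]>.052)&(P2[:,2]<.075);print('rack scene',cv2.minAreaRect(P2[w][:,:2].astype(np.float32)*1000))
red=(C2[:,0]>90)&(C2[:,1]<60)&(C2[:,2]<60);print('red sc',P2[red].min(0),P2[red].max(0),P2[red].mean(0))
q=P2[red&(P2[:,2]>.09)]; print(q.mean(0),len(q), cv2.minAreaRect(q[:,:2].astype(np.float32)*1000))
E
```

```text
face scene [0.5019398 0.0437886 0.08     ] [0.50222258 0.04321624 0.07778667] top head [0.50451758 0.03629683 0.08      ] [0.50478043 0.03668963 0.0964416 ]
ply ((537.6991577148438, -19.874404907226562), (177.6356201171875, 182.02679443359375), 12.229822158813477) 3229
ply scene ((525.1432495117188, -60.13197326660156), (222.9337615966797, 306.75408935546875), 19.292476654052734) 3642
top upright ((552.74658203125, -14.043411254882812), (113.55684661865234, 107.68954467773438), 11.414712905883789) 0.12427735661300932 231
scene upright ((602.1639404296875, -1.0645103454589844), (12.13089370727539, 111.45564270019531), 11.030932426452637) 0.12289463962442293 267
rack ((483.96124267578125, 292.60577392578125), (66.96320343017578, 159.45272827148438), 18.32305145263672)
red top [0.47126009 0.28378167 0.06651632] [0.49410593 0.29357246 0.10604679] [0.48270972 0.28883288 0.09825777]
0.05991910270657086
rack scene ((483.3658142089844, 293.2247009277344), (65.4147720336914, 158.3643341064453), 18.2055721282959)
red sc [0.42912519 0.22237241 0.00206818] [0.51700495 0.37158673 0.10481279] [0.47740727 0.29404784 0.07435123]
[0.48095262 0.29499277 0.09846183] 117 ((481.794677734375, 293.5950927734375), (25.777053833007812, 11.194595336914062), 16.41303253173828)
```

Request:
drive_tool:
  jaw: [0,0,0,0,0,0,0,0,0,0,0,0,0,0,0]
  translation:
    - [31,-44.6,-1.4]
    - [31,-44.6,-1.4]
    - [31,-44.6,-1.4]
    - [31,-44.6,-1.4]
    - [31,-44.6,-1.4]
    - [31,-44.6,-1.4]
    - [31,-44.6,-1.4]
    - [31,-44.6,-1.4]
    - [31,-44.6,-1.4]
    - [31,-44.6,-1.4]
    - [31,-44.6,-1.4]
    - [31,-44.6,-1.4]
    - [31,-44.6,-1.4]
    - [31,-44.6,-1.4]
    - [31,-44.6,-1.4]
  dr:
    - [0,0,-58.9]
    - [0,0,-58.9]
    - [0,0,-58.9]
    - [0,0,-58.9]
    - [0,0,-58.9]
    - [0,0,-58.9]
    - [0,0,-58.9]
    - [0,0,-58.9]
    - [0,0,-58.9]
    - [0,0,-58.9]
    - [0,0,-58.9]
    - [0,0,-58.9]
    - [0,0,-58.9]
    - [0,0,-58.9]
    - [0,0,-58.9]
  newtons: 30

```text
time: 1.6
position: [0.4971, 0.0729, 0.1808]
eef_rot: [0.634, 0.773, 0.0, -0.001]
contact_force: [-0.1, -0.2, -0.7]
gripper_width: 0.0004
```

```bash
python3 - <<'E'
from h import *
c=load('scene0');t=load('top0')
def cloud(cc,u0,u1,v0,v1):
    P=[]
    for v in range(v0,v1):
        for u in range(u0,u1):
            if cc['range_z'][v,u]>0: P.append(atd(cc,u,v))
    return np.array(P)*1000
for lab,P in(('top',cloud(t,265,365,200,300)),('sc',cloud(c,270,390,190,310))):
  for yaw in (10.6,11.1,11.6):
    a=np.radians(yaw);ex=np.array([np.cos(a),np.sin(a)]);ey=np.array([-ex[1],ex[0]])
    o=np.array([514.8,-18.2]);X=(P[:,:2]-o)@ex;Y=(P[:,:2]-o)@ey;Z=P[:,2]
    u=(Z>100)&(Z<125)&(X>70)
    if u.sum():print(lab,yaw,'upright X',np.percentile(X[u],[2,50,98]),'Y',np.percentile(Y[u],[1,99]),'slope',np.polyfit(Y[u],X[u],1)[0])
    p=(Z>70)&(Z<100)&(Y>26)&(Y<75)&(abs(X)<20)
    print('  pin X',np.percentile(X[p],[2,50,98]),'Y',np.percentile(Y[p],[1,99]),'Zmax',Z[p].max(),p.sum())
    e=(Z>96)&(Z<106)&(abs(X)<30)&(abs(Y)<30); print('  ears X',np.percentile(X[e],[2,98]),'Y',np.percentile(Y[e],[2,98]))
    w=(Z>10)&(Z<24); print('  ply X',np.percentile(X[w],[1,99]),'Y',np.percentile(Y[w],[1,99]))
E
```

```text
top 10.6 upright X [82.91189636 89.03218288 94.76830428] Y [-55.30271383  50.70404697] slope -0.013383897797798427
  pin X [-11.37896683   0.70499617  13.36559166] Y [26.38891317 61.49755141] Zmax 97.83912987834054 134
  ears X [-18.04081419  28.42558065] Y [-24.65019847  18.11038722]
  ply X [-64.41648912  94.45897115] Y [-81.85637784  75.52978838]
top 11.1 upright X [83.10555699 88.83709915 94.60926791] Y [-56.08588093  49.90968149] slope -0.004738200631670887
  pin X [-10.87945209   0.97124647  13.89003628] Y [26.55249077 61.50413712] Zmax 97.83912987834054 133
  ears X [-18.13391799  28.38275625] Y [-24.65043413  18.13842435]
  ply X [-64.42180153  94.77955083] Y [-82.01491547  75.47501108]
top 11.6 upright X [83.0405537  88.76645148 94.56473774] Y [-56.86477687  49.11151519] slope 0.003906795086262941
  pin X [-10.36500748   1.2339883   14.40457971] Y [26.52301374 61.49687219] Zmax 97.83912987834054 133
  ears X [-18.22564083  28.33777039] Y [-24.65003109  18.1458641 ]
  ply X [-64.44402615  94.82586177] Y [-82.34774217  75.29002407]
sc 10.6 upright X [82.94611303 88.20435914 94
[... 313 characters left out ...]
1 upright X [83.28888463 88.16867064 94.4902146 ] Y [-52.08834196  54.5695196 ] slope -0.0023391858429319917
  pin X [-11.24701665   0.68813872  13.78624147] Y [26.6864081  65.66063035] Zmax 95.37653668010016 228
  ears X [-18.09582126  26.95079286] Y [-22.66644293  21.40809806]
  ply X [-65.60174627 114.69808814] Y [-177.43541691   79.27899077]
sc 11.6 upright X [83.35599825 88.12359599 94.62354616] Y [-52.85829636  53.78212214] slope 0.0063241182187632194
  pin X [-10.73982892   1.17172914  14.31770514] Y [26.62589791 65.61647353] Zmax 95.37653668010016 228
  ears X [-18.19767896  26.94768104] Y [-22.65289634  21.35538678]
  ply X [-66.19548762 113.2430714 ] Y [-177.80834455   79.0867804 ]
```

Request:
drive_tool:
  jaw: [0,0,0,0,0]
  translation:
    - [0,0,-5]
    - [0,0,-10]
    - [0,0,-11.6]
    - [0,0,-11.6]
    - [0,0,-11.6]
  dr:
    - [0,0,0]
    - [0,0,0]
    - [0,0,0]
    - [0,0,0]
    - [0,0,0]

```text
time: 2.1
position: [0.4983, 0.0719, 0.0657]
eef_rot: [0.635, 0.773, 0.0, 0.0]
contact_force: [0.4, 0.7, 0.7]
gripper_width: 0.0001
```

```bash
python3 - <<'E'
from h import *
c=shot('scene','s1');t=shot('top','t1')
a=c['image'][:,:,::-1];b=t['image'][:,:,::-1]
im=np.zeros((600,800,3),np.uint8)
im[:,:400]=cv2.resize(a[170:320,270:370],(400,600),interpolation=cv2.INTER_CUBIC)
im[:400,400:]=cv2.resize(b[210:310,255:355],(400,400),interpolation=cv2.INTER_CUBIC)
cv2.imwrite('pics/z4.png',im); print(env.sense()['position'],env.sense()['contact_force'])
E
```

```text
[0.49969335 0.07169252 0.06689356] [-1.15053854 -0.04854626  0.49528785]
```

View pics/z4.png

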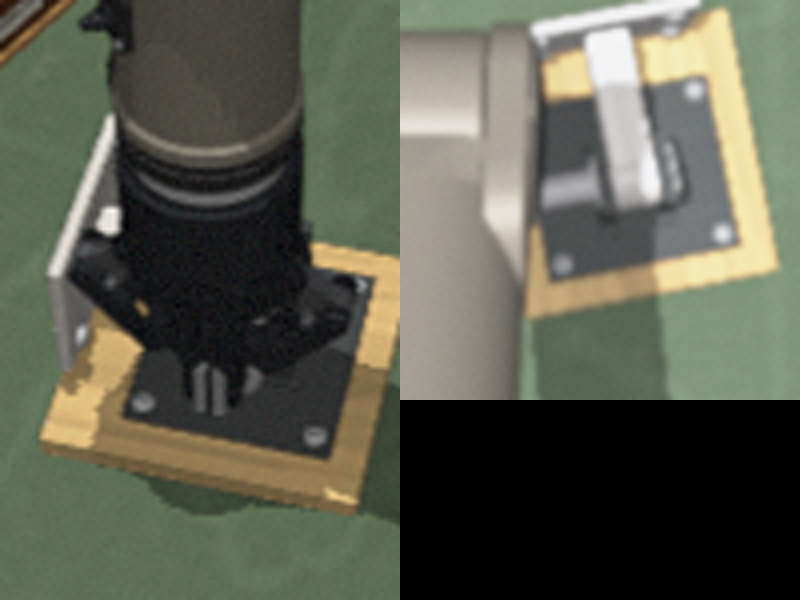

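The closed fingers are just in front of the pin head at scene pixel ~(323,266). I'll push along the bracket's -y.

Request:
drive_tool:
  jaw: [0,0,0,0,0,0,0]
  translation:
    - [0.1,-0.5,0]
    - [0.2,-1.0,0]
    - [0.29,-1.47,0]
    - [0.39,-1.96,0]
    - [0.49,-2.45,0]
    - [0.585,-2.94,0]
    - [0.585,-2.94,0]
  dr:
    - [0,0,0]
    - [0,0,0]
    - [0,0,0]
    - [0,0,0]
    - [0,0,0]
    - [0,0,0]
    - [0,0,0]

```text
time: 2.9
position: [0.504, 0.0402, 0.065]
eef_rot: [0.636, 0.772, -0.0, 0.0]
contact_force: [-0.4, -0.3, 0.0]
gripper_width: 0.0002
```

```bash
python3 - <<'E'
from h import *
c=shot('scene','s2')
a=c['image'][:,:,::-1]
cv2.imwrite('pics/z5.png',cv2.resize(a[190:310,270:390],(600,600),interpolation=cv2.INTER_CUBIC)); print(env.sense()['position'],env.sense()['contact_force'])
print(proj(c,env.sense()['position']))
E
```

```text
[0.50383787 0.04091139 0.06496463] [-0.27522558  0.14616898  0.70369785]
(np.float64(327.7907744110225), np.float64(266.67184443502856))
```

View pics/z5.png

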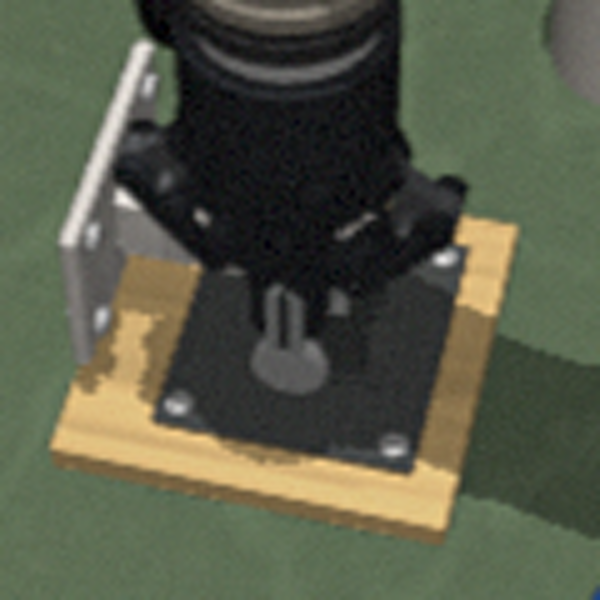

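```bash
python3 - <<'E'
from h import *
c=load('s2')
a=c['image'][:,:,::-1]
z=cv2.resize(a[235:285,305:355],(600,600),interpolation=cv2.INTER_NEAREST)
cv2.imwrite('pics/z6.png',np.clip(z.astype(float)*1.6,0,255).astype(np.uint8))
for v in range(240,274,3):
    print(v,[tuple(np.round(1000*atd(c,u,v)).astype(int)) for u in (322,325,328,331,334,337)])
E
```

```text
240 [(np.int64(507), np.int64(57), np.int64(166)), (np.int64(507), np.int64(44), np.int64(150)), (np.int64(494), np.int64(59), np.int64(175)), (np.int64(490), np.int64(56), np.int64(174)), (np.int64(485), np.int64(55), np.int64(175)), (np.int64(486), np.int64(38), np.int64(155))]
243 [(np.int64(509), np.int64(53), np.int64(152)), (np.int64(505), np.int64(49), np.int64(148)), (np.int64(497), np.int64(52), np.int64(156)), (np.int64(490), np.int64(55), np.int64(163)), (np.int64(488), np.int64(48), np.int64(157)), (np.int64(483), np.int64(45), np.int64(155))]
246 [(np.int64(508), np.int64(56), np.int64(146)), (np.int64(505), np.int64(49), np.int64(140)), (np.int64(498), np.int64(51), np.int64(146)), (np.int64(493), np.int64(50), np.int64(148)), (np.int64(489), np.int64(45), np.int64(144)), (np.int64(481), np.int64(49), np.int64(153))]
249 [(np.int64(510), np.int64(51), np.int64(130)), (np.int64(504), np.int64(51), np.int64(134)), (np.int64(497), np.int64(53), np.int64(140)), (np.int64(492), np.int64(52), np.int64(141)), (np.int64(490), np.int64(43), np.int64(133)), (np.int64(502), np.int
[... 1525 characters left out ...]
), np.int64(68)), (np.int64(496), np.int64(43), np.int64(72)), (np.int64(506), np.int64(7), np.int64(19)), (np.int64(500), np.int64(5), np.int64(20))]
270 [(np.int64(525), np.int64(24), np.int64(19)), (np.int64(519), np.int64(22), np.int64(19)), (np.int64(513), np.int64(20), np.int64(20)), (np.int64(508), np.int64(17), np.int64(20)), (np.int64(503), np.int64(14), np.int64(19)), (np.int64(498), np.int64(10), np.int64(17))]
273 [(np.int64(522), np.int64(31), np.int64(19)), (np.int64(517), np.int64(27), np.int64(17)), (np.int64(511), np.int64(26), np.int64(19)), (np.int64(505), np.int64(23), np.int64(18)), (np.int64(500), np.int64(21), np.int64(20)), (np.int64(494), np.int64(19), np.int64(21))]
```

View pics/z6.png

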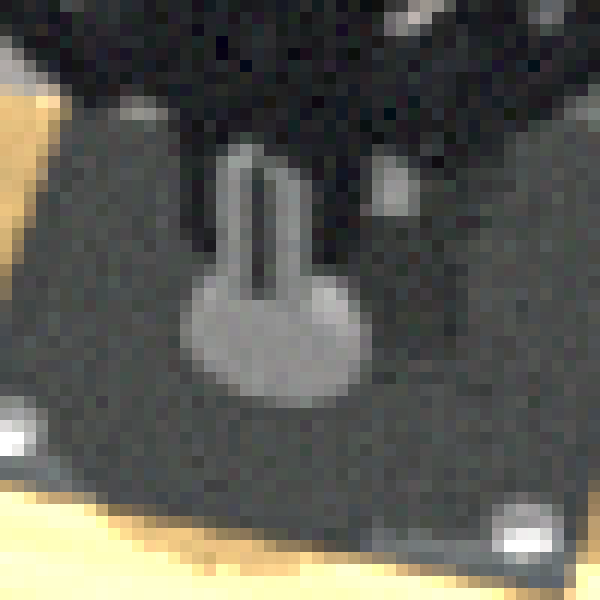

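```bash
python3 - <<'E'
from h import *
c=load('s1'); print(proj(c,[.4997,.0717,.0669]),proj(c,[.4997,.0717,.105]))
z=cv2.resize(c['image'][235:285,300:350,::-1],(600,600),interpolation=cv2.INTER_NEAREST)
cv2.imwrite('pics/z7.png',np.clip(z.astype(float)*1.6,0,255).astype(np.uint8))
for v in range(255,280,3):
    print(v,[[int(round(x)) for x in 1000*atd(c,u,v)] for u in (318,320,322,324,326,328,331,334)])
E
```

```text
(np.float64(322.9093161498798), np.float64(278.83462482173377)) (np.float64(322.6111824816174), np.float64(267.3118060072493))
255 [[501, 86, 159], [501, 78, 150], [500, 71, 142], [488, 88, 170], [485, 87, 171], [481, 87, 173], [482, 73, 155], [477, 72, 156]]
258 [[501, 86, 150], [498, 84, 150], [498, 76, 140], [491, 83, 153], [487, 83, 156], [484, 81, 155], [480, 76, 151], [473, 79, 158]]
261 [[502, 85, 141], [499, 82, 138], [496, 81, 138], [490, 85, 147], [486, 84, 149], [483, 84, 150], [480, 77, 142], [472, 82, 155]]
264 [[502, 84, 130], [499, 84, 131], [495, 83, 132], [491, 84, 136], [489, 79, 132], [486, 77, 130], [495, 44, 83], [490, 42, 83]]
267 [[502, 86, 122], [498, 85, 123], [495, 84, 125], [491, 84, 127], [489, 79, 122], [266, 538, 846], [496, 43, 71], [507, 5, 16]]
270 [[503, 84, 110], [499, 84, 112], [495, 83, 114], [492, 81, 114], [490, 78, 111], [486, 77, 112], [509, 16, 18], [503, 13, 18]]
273 [[529, 35, 19], [525, 33, 20], [495, 84, 105], [493, 81, 103], [515, 26, 17], [510, 26, 20], [505, 23, 19], [500, 20, 18]]
276 [[525, 43, 22], [522, 40, 20], [519, 38, 19], [516, 35, 17], [511, 34, 19], [508, 32, 18], [501, 32, 23], [497, 26, 17]]
279 [[525, 44, 13], [521, 43, 15], [517, 42, 16], [513, 40, 16], [509, 39, 17], [505, 39, 19], [499, 36, 18], [494, 33, 18]]
```

View pics/z7.png

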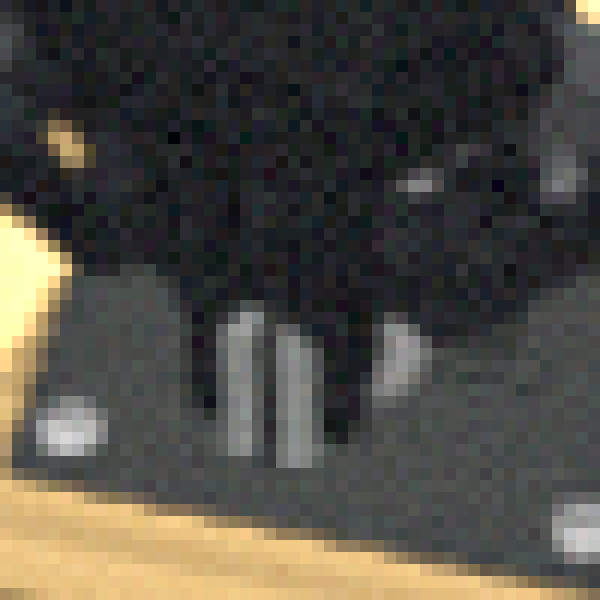

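Depth shows the fingertips at z≈0.10, while the reported TCP z is 0.066. So the fingers passed over the head (disc still at scene (329,264), unmoved). I'll back off, go lower and look again.

Request:
drive_tool:
  jaw: [0,0,0,0,0,0]
  translation:
    - [-0.6,3.0,0]
    - [-0.6,3.0,0]
    - [-0.6,3.0,-1.5]
    - [-0.6,3.0,-2.5]
    - [-0.6,3.0,-2.5]
    - [-0.6,3.0,-2.5]
  dr:
    - [0,0,0]
    - [0,0,0]
    - [0,0,0]
    - [0,0,0]
    - [0,0,0]
    - [0,0,0]

```text
time: 3.55
position: [0.4976, 0.0712, 0.0398]
eef_rot: [0.635, 0.772, -0.0, -0.0]
contact_force: [0.3, -0.9, 1.5]
gripper_width: -0.0004
```

```bash
python3 - <<'E'
from h import *
c=shot('scene','s3');print(env.sense()['position'],env.sense()['q'],env.sense()['contact_force'])
z=cv2.resize(c['image'][200:300,280:380,::-1],(600,600),interpolation=cv2.INTER_CUBIC)
cv2.imwrite('pics/z8.png',np.clip(z.astype(float)*1.6,0,255).astype(np.uint8))
for v in range(255,294,3):
    print(v,[[int(round(x)) for x in 1000*atd(c,u,v)] for u in (318,320,322,324,326,328,331,334)])
E
```

```text
[0.49803751 0.071199   0.04019643] [-0.56267335  0.3900443   0.49103369  1.86528321 -0.22361994  0.94030328
  0.22347069] [ 0.73116345  0.01970081 -0.45055171]
255 [[501, 86, 160], [498, 84, 159], [494, 85, 162], [487, 90, 173], [484, 89, 174], [480, 89, 176], [476, 86, 174], [474, 77, 164]]
258 [[500, 89, 156], [501, 79, 142], [504, 65, 123], [489, 87, 160], [485, 86, 160], [481, 87, 164], [479, 80, 157], [474, 78, 157]]
261 [[500, 89, 146], [500, 81, 137], [501, 70, 122], [489, 88, 151], [485, 87, 152], [482, 85, 152], [482, 73, 137], [479, 67, 131]]
264 [[502, 86, 132], [499, 84, 131], [499, 75, 120], [489, 87, 142], [485, 87, 143], [481, 87, 146], [482, 73, 128], [476, 73, 131]]
267 [[502, 86, 123], [498, 85, 125], [498, 77, 113], [491, 83, 125], [487, 83, 127], [484, 82, 129], [480, 77, 124], [473, 79, 131]]
270 [[504, 82, 106], [499, 84, 113], [496, 82, 113], [491, 83, 117], [487, 83, 118], [483, 84, 122], [485, 66, 97], [473, 80, 123]]
273 [[505, 81, 95], [498, 86, 106], [496, 83, 103], [492, 82, 105], [490, 78, 100], [487, 76, 101], [485, 66, 88], [500, 19, 17]]
276 [[505, 82, 87], [499, 84, 94], [496, 83, 94], [492, 83, 96], [490, 79, 92], [487, 76, 90], [502, 31, 20], [498, 25, 14]]
279 [[524, 46, 15], [499, 85, 84], [496, 83, 85], [492, 83, 87], [490, 77, 80], [487, 77, 81], [499, 37, 20], [494, 34, 19]]
282 [[521, 52, 16], [518, 49, 13], [515, 46, 11], [510, 47, 15], [506, 45, 15], [503, 43, 15], [497, 41, 15], [491, 39, 16]]
285 [[518, 59, 16], [515, 55, 12], [510, 56, 17], [507, 53, 14], [504, 51, 14], [500, 49, 14], [495, 46, 13], [489, 44, 14]]
288 [[516, 62, 11], [512, 61, 12], [508, 61, 14], [504, 60, 16], [500, 58, 14], [497, 55, 13], [491, 54, 15], [485, 52, 16]]
291 [[516, 63, 1], [512, 61, 1], [508, 61, 4], [504, 60, 5], [500, 59, 6], [496, 59, 8], [490, 57, 9], [484, 55, 11]]
```

View pics/z8.png

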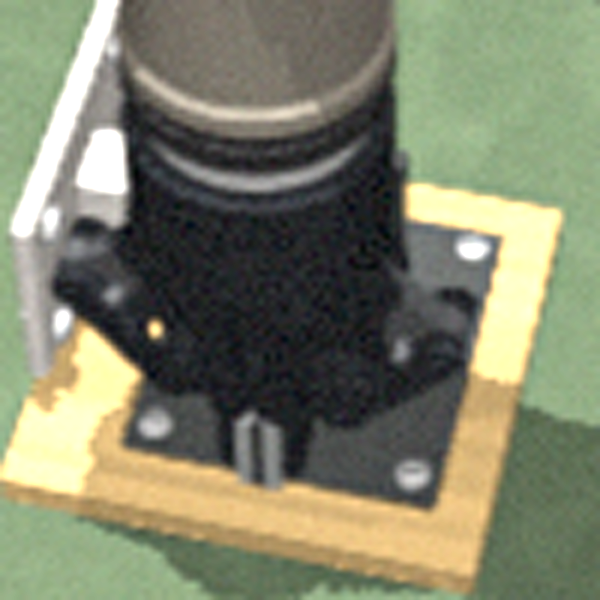

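The fingertips now sit at z≈0.080 in the depth image, with a reported TCP of 0.040. I'll use this visual offset of about 0.038 m. Lowering 13 mm more and pushing.

Request:
drive_tool:
  jaw: [0,0,0,0,0,0,0,0,0]
  translation:
    - [0,0,-1.3]
    - [0,0,-1.3]
    - [0.1,-0.5,-1.3]
    - [0.2,-1.0,-1.3]
    - [0.29,-1.4,-1.3]
    - [0.35,-1.75,-1.3]
    - [0.41,-2.05,-1.3]
    - [0.47,-2.35,-1.3]
    - [0.49,-2.45,-1.3]
  dr:
    - [0,0,0]
    - [0,0,0]
    - [0,0,0]
    - [0,0,0]
    - [0,0,0]
    - [0,0,0]
    - [0,0,0]
    - [0,0,0]
    - [0,0,0]

```text
time: 4.5
position: [0.5029, 0.0475, 0.0272]
eef_rot: [0.635, 0.772, 0.0, -0.0]
contact_force: [0.5, 3.2, 1.6]
gripper_width: -0.0
```

```bash
python3 - <<'E'
from h import *
c=shot('scene','s4');print(env.sense()['position'],env.sense()['contact_force'])
z=cv2.resize(c['image'][200:300,280:380,::-1],(600,600),interpolation=cv2.INTER_CUBIC)
cv2.imwrite('pics/z9.png',np.clip(z.astype(float)*1.6,0,255).astype(np.uint8))
E
```

```text
[0.50291885 0.04728663 0.02718492] [-0.6097257   2.1163038   1.38359156]
```

View pics/z9.png

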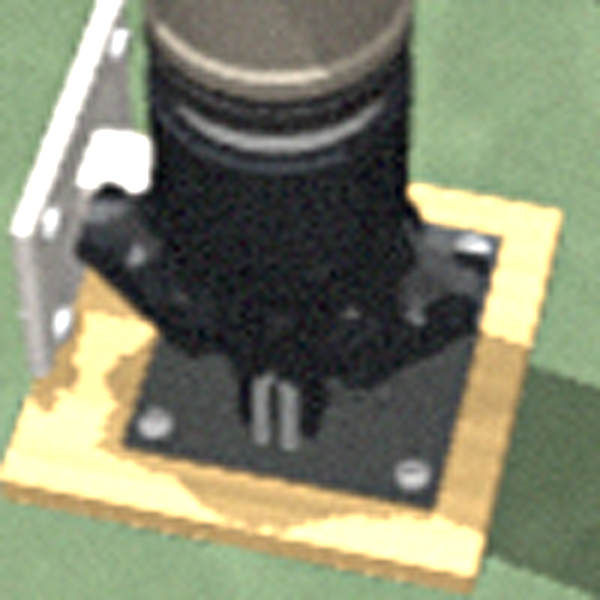

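Request:
drive_tool:
  jaw: [0,0,0,0,0,0]
  translation:
    - [0.06,-0.3,0]
    - [0.12,-0.6,0]
    - [0.18,-0.9,0]
    - [0.25,-1.25,0]
    - [0.31,-1.57,0]
    - [0.37,-1.86,0]
  dr:
    - [0,0,0]
    - [0,0,0]
    - [0,0,0]
    - [0,0,0]
    - [0,0,0]
    - [0,0,0]

```text
time: 5.15
position: [0.5067, 0.028, 0.027]
eef_rot: [0.635, 0.772, 0.0, 0.0]
contact_force: [0.7, 3.0, 0.9]
gripper_width: -0.0
```

Request:
drive_tool:
  jaw: [0,0]
  translation:
    - [0.04,-0.2,0]
    - [0.04,-0.25,0]
  dr:
    - [0,0,0]
    - [0,0,0]

```text
time: 5.35
position: [0.5071, 0.0254, 0.027]
eef_rot: [0.635, 0.772, 0.0, 0.0]
contact_force: [1.2, 3.0, 0.8]
gripper_width: 0.0003
```

Request:
drive_tool:
  jaw: [0,0]
  translation:
    - [0.02,-0.1,0]
    - [0.02,-0.1,0]
  dr:
    - [0,0,0]
    - [0,0,0]

```text
time: 5.55
position: [0.507, 0.0247, 0.027]
eef_rot: [0.635, 0.772, -0.0, 0.0]
contact_force: [0.3, 3.0, 0.3]
gripper_width: 0.0005
```

Request:
drive_tool:
  jaw: [0,0]
  translation:
    - [0.02,-0.1,0]
    - [0.02,-0.1,0]
  dr:
    - [0,0,0]
    - [0,0,0]

```text
time: 5.75
position: [0.5072, 0.0239, 0.027]
eef_rot: [0.635, 0.772, -0.0, 0.0]
contact_force: [0.6, 3.4, -0.3]
gripper_width: 0.0001
```

Request:
drive_tool:
  jaw: [0,0]
  translation:
    - [0.02,-0.1,0]
    - [0.02,-0.1,0]
  dr:
    - [0,0,0]
    - [0,0,0]

```text
time: 5.95
position: [0.5074, 0.0228, 0.027]
eef_rot: [0.635, 0.772, -0.0, 0.0]
contact_force: [-0.3, 2.4, 0.9]
gripper_width: -0.0002
```

Request:
drive_tool:
  jaw: [0,0]
  translation:
    - [0.02,-0.1,0]
    - [0.02,-0.1,0]
  dr:
    - [0,0,0]
    - [0,0,0]

```text
time: 6.15
position: [0.5076, 0.0217, 0.027]
eef_rot: [0.635, 0.772, -0.0, 0.0]
contact_force: [1.0, 3.4, 0.6]
gripper_width: -0.0002
```

Request:
drive_tool:
  jaw: [0,0]
  translation:
    - [0.02,-0.1,0]
    - [0.02,-0.1,0]
  dr:
    - [0,0,0]
    - [0,0,0]

```text
time: 6.35
position: [0.5077, 0.0207, 0.0269]
eef_rot: [0.635, 0.772, -0.0, 0.0]
contact_force: [-0.1, 3.2, 0.1]
gripper_width: 0.0002
```

Request:
drive_tool:
  jaw: [0,0]
  translation:
    - [0.02,-0.1,0]
    - [0.02,-0.1,0]
  dr:
    - [0,0,0]
    - [0,0,0]

```text
time: 6.55
position: [0.5078, 0.0204, 0.027]
eef_rot: [0.635, 0.772, 0.0, -0.0]
contact_force: [-0.1, 4.4, 1.4]
gripper_width: -0.0002
```

Request:
drive_tool:
  jaw: [0,0]
  translation:
    - [0.02,-0.1,0]
    - [0.02,-0.1,0]
  dr:
    - [0,0,0]
    - [0,0,0]

```text
time: 6.75
position: [0.5078, 0.0204, 0.027]
eef_rot: [0.635, 0.773, 0.0, -0.001]
contact_force: [-0.4, 4.9, 0.8]
gripper_width: 0.0004
```

```bash
python3 - <<'E'
from h import *
for i in range(3):
    t=shot('top','t5_%d'%i);s=env.sense();print(s['position'],s['contact_force'])
z=cv2.resize(t['image'][205:295,265:365,::-1],(800,720)[:2],interpolation=cv2.INTER_CUBIC)[:600]
cv2.imwrite('pics/z10.png',z)
E
```

```text
[0.50780253 0.02046244 0.02698799] [0.81867219 5.6705208  1.67199915]
[0.50782055 0.02045083 0.0269976 ] [-0.65115283  5.53019109  1.0107448 ]
[0.50778796 0.02042823 0.02696669] [0.26101522 4.55327072 1.4530431 ]
```

View pics/z10.png

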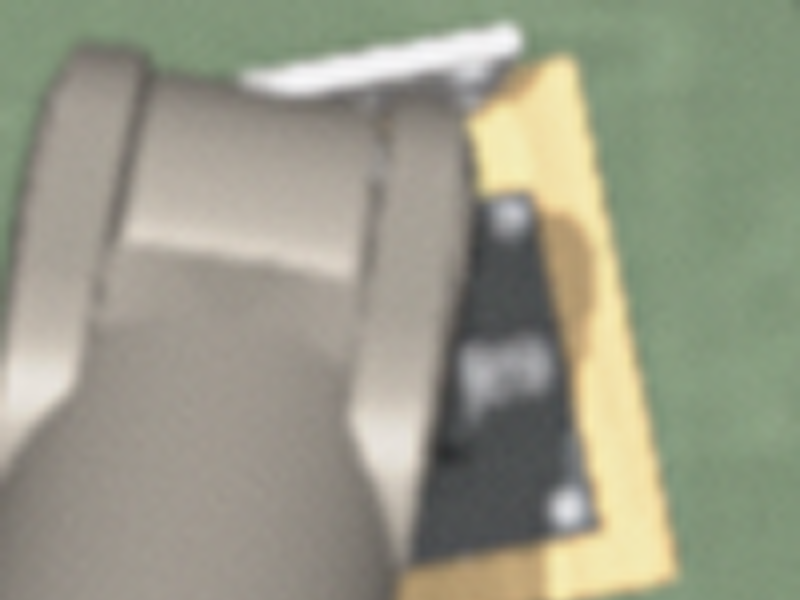

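Request:
drive_tool:
  jaw: [0,0,0]
  translation:
    - [0.04,-0.2,0]
    - [0.06,-0.3,0]
    - [0.06,-0.3,0]
  dr:
    - [0,0,0]
    - [0,0,0]
    - [0,0,0]

```text
time: 7.2
position: [0.5077, 0.0206, 0.027]
eef_rot: [0.634, 0.773, 0.001, -0.003]
contact_force: [-1.7, 9.4, 2.4]
gripper_width: 0.0001
```

Hard stop confirmed: the force rose to 9.4 N and the position didn't change. I'll retreat and go over the rack.

Request:
drive_tool:
  jaw: [0,0,0.3,0.7,0.7,0.7,0.7,0.7,0.7,0.7,0.7,0.7]
  translation:
    - [-0.3,2,0]
    - [-0.8,4.5,1.0]
    - [-1.5,8,5]
    - [-2.2,12,10]
    - [-2.7,17,13]
    - [-2.7,22,13]
    - [-2.7,27.8,13]
    - [-2.7,27.8,13]
    - [-2.7,27.8,13]
    - [-2.7,27.8,13]
    - [-2.7,27.8,13]
    - [-2.7,27.8,13]
  dr:
    - [0,0,0]
    - [0,0,0]
    - [0,0,0]
    - [0,0,0]
    - [0,0,3]
    - [0,0,7.2]
    - [0,0,7.2]
    - [0,0,7.2]
    - [0,0,7.2]
    - [0,0,7.2]
    - [0,0,7.2]
    - [0,0,7.2]

```text
time: 8.4
position: [0.4827, 0.2911, 0.157]
eef_rot: [0.587, 0.809, -0.001, 0.001]
contact_force: [-0.2, 0.3, -0.0]
gripper_width: 0.0594
```

```bash
python3 - <<'E'
from h import *
c=shot('scene','s6');t=shot('top','t6');s=env.sense();print(s['position'],s['eef_rot'],s['contact_force'],s['gripper_width'])
a=c['image'][:,:,::-1];b=t['image'][:,:,::-1]
im=np.zeros((600,800,3),np.uint8)
im[:,:400]=cv2.resize(a[300:450,225:325],(400,600),interpolation=cv2.INTER_CUBIC)
im[:300,400:]=cv2.resize(a[210:285,290:390],(400,300),interpolation=cv2.INTER_CUBIC)
im[300:,400:]=cv2.resize(b[215:290,270:370],(400,300),interpolation=cv2.INTER_CUBIC)
cv2.imwrite('pics/z11.png',im)
E
```

```text
[0.48240556 0.29207464 0.15708551] [ 5.86680545e-01  8.09818383e-01 -1.78209943e-04  3.04148380e-04] [-0.35800048 -0.55847527 -0.23064058] 0.0600733553567052
```

View pics/z11.png

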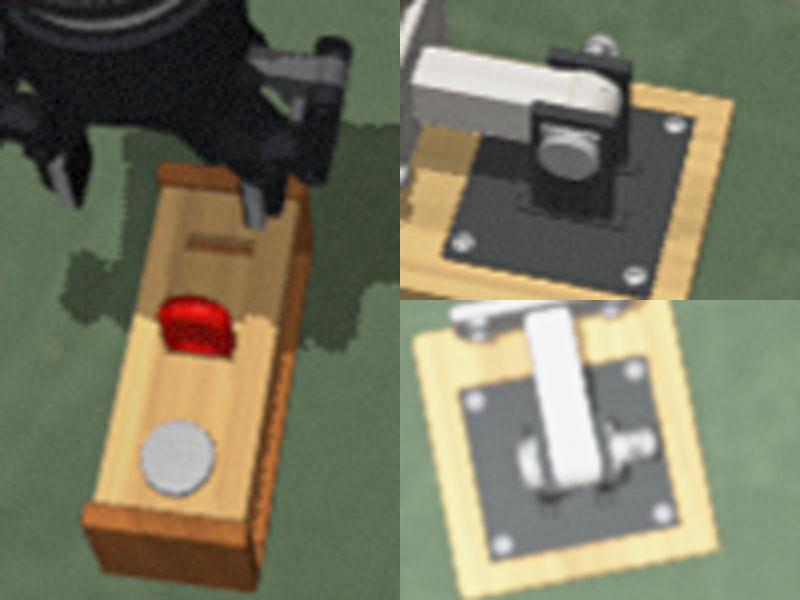

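The head is up against the near ear's washer, and the free end stands out beyond the far ear (z11 (600,48) in the scene crop, (632,443) in the top crop). Next I zoom in on the free end and measure the finger tips.

```bash
python3 - <<'E'
from h import *
c=load('s6');t=load('t6')
a=c['image'][:,:,::-1];b=t['image'][:,:,::-1]
im=np.zeros((400,800,3),np.uint8)
im[:,:400]=cv2.resize(a[212:237,327:352],(400,400),interpolation=cv2.INTER_CUBIC)
im[:,400:]=cv2.resize(b[235:265,312:342],(400,400),interpolation=cv2.INTER_CUBIC)
cv2.imwrite('pics/z12.png',im)
# cloud of pin end in top and scene
O=np.array([514.8,-18.2]);A=np.radians(11.25);ex=np.array([np.cos(A),np.sin(A)]);ey=np.array([-ex[1],ex[0]])
for n,cc,R in(('sc',c,(320,360,205,245)),('top',t,(300,350,230,270))):
    P=np.array([1000*atd(cc,u,v) for v in range(R[2],R[3]) for u in range(R[0],R[1])])
    X=(P[:,:2]-O)@ex;Y=(P[:,:2]-O)@ey;Z=P[:,2]
    m=(Y<-26)&(Y>-60)&(Z>70)&(abs(X)<16)
    print(n,m.sum(),'X',np.percentile(X[m],[0,5,50,95,100]).round(1),'Y',np.percentile(Y[m],[0,5,50,95,100]).round(1),'Z',np.percentile(Z[m],[5,50,95,100]).round(1))
    e=(Z>96)&(Z<106)&(abs(X)<24)&(abs(Y)<26);print(' ears X',np.percentile(X[e],[0,5,95,100]).round(1),'Y',np.percentile(Y[e],[0,5,95,100]).round(1))
# finger tips
for v in range(300,366,3):
    r=[]
    for u in (240,242,244,286,288,290,292):
        r.append([int(round(x)) for x in 1000*atd(c,u,v)])
    print(v,r)
E
```

```text
sc 35 X [-6.3 -5.6  1.2  8.3 10.4] Y [-47.7 -46.  -41.2 -35.9 -34. ] Z [81.  86.5 88.6 89.9]
 ears X [-19.1 -16.5  21.8  23.6] Y [-24.5 -21.5  20.9  22.5]
top 78 X [-12.1  -5.9   1.4   9.5  15.3] Y [-51.1 -49.2 -38.4 -26.6 -26. ] Z [80.5 87.6 93.8 98.3]
 ears X [-19.  -15.   20.8  24. ] Y [-25.4 -23.5  17.8  25.3]
300 [[473, 327, 389], [470, 327, 391], [468, 326, 390], [451, 272, 322], [561, 108, 1], [559, 104, -2], [555, 103, -2]]
303 [[474, 328, 383], [471, 327, 384], [469, 327, 385], [449, 276, 322], [558, 113, 0], [555, 111, -1], [551, 109, -1]]
306 [[479, 323, 366], [476, 323, 368], [474, 322, 368], [448, 279, 321], [555, 120, 1], [551, 118, 1], [547, 117, 2]]
309 [[477, 327, 366], [475, 326, 367], [473, 325, 365], [447, 280, 316], [447, 277, 311], [446, 273, 305], [544, 124, 3]]
312 [[476, 329, 363], [473, 329, 366], [472, 328, 365], [447, 282, 311], [447, 277, 303], [445, 276, 303], [444, 274, 300]]
315 [[477, 330, 358], [475, 329, 358], [472, 328, 359], [445, 285, 310], [445, 281, 304], [443, 280, 304], [440, 279, 304]]
318 [[478, 329, 349], [476, 329, 350], [473, 329, 352], 
[... 1195 characters left out ...]
13, 213], [510, 312, 211], [508, 309, 208], [448, 292, 229], [445, 292, 231], [445, 288, 224], [442, 288, 226]]
351 [[513, 314, 204], [510, 313, 203], [508, 311, 202], [449, 293, 219], [446, 292, 221], [446, 287, 212], [443, 287, 214]]
354 [[588, 248, -2], [585, 247, 0], [581, 245, 1], [449, 293, 210], [447, 292, 211], [446, 289, 206], [484, 230, 57]]
357 [[584, 254, 2], [581, 252, 0], [579, 249, -4], [490, 240, 59], [487, 239, 61], [445, 291, 201], [482, 234, 56]]
360 [[581, 259, 1], [578, 257, 0], [575, 256, 0], [489, 243, 55], [484, 244, 60], [481, 242, 60], [479, 240, 58]]
363 [[579, 264, -1], [576, 262, -2], [573, 260, -3], [500, 230, 7], [482, 247, 58], [266, 538, 846], [476, 245, 59]]
```

View pics/z12.png

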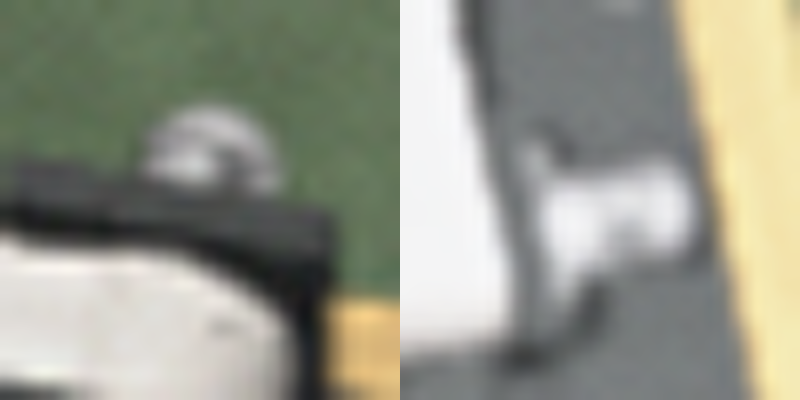

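```bash
python3 - <<'E'
from h import *
c=load('s6');t=load('t6')
O=np.array([514.8,-18.2]);A=np.radians(11.25);ex=np.array([np.cos(A),np.sin(A)]);ey=np.array([-ex[1],ex[0]])
def B(p): p=np.array(p[:2])*1000;return ((p-O)@ex).round(1),((p-O)@ey).round(1)
g=cv2.cvtColor(t['image'],cv2.COLOR_RGB2GRAY);print('top gray u322..336 v244..260');print(g[244:261,322:338])
g2=cv2.cvtColor(c['image'],cv2.COLOR_RGB2GRAY);print('scene u334..346 v216..226');print(g2[216:226,334:347])
for u,v in((329.1,252.1),(328.5,247.5),(328.5,255)): print('top',B(onz(t,u,v,.087)))
for u,v in((341.4,222.6),):print('scene',B(onz(c,u,v,.087)))
E
```

```text
top gray u322..336 v244..260
[[111 106 116 122 119 124 124 119 118 121 119 126 159 208 223 225]
 [127 108 104 116 121 122 121 118 119 115 118 119 141 192 223 226]
 [157 120  97 111 118 117 122 126 131 133 123 113 128 183 224 229]
 [169 141 121 128 131 135 143 153 165 171 154 123 121 177 227 231]
 [165 173 171 170 170 177 186 190 196 205 190 150 122 168 224 231]
 [169 202 216 217 211 213 221 221 219 228 221 178 125 146 209 230]
 [177 225 235 234 228 221 224 225 225 233 229 192 130 133 197 227]
 [182 230 242 241 233 216 207 203 216 230 227 186 128 123 187 228]
 [171 224 239 240 230 203 183 181 197 217 207 165 114 118 184 227]
 [155 211 232 231 220 191 173 165 173 182 170 134  98 113 178 225]
 [142 187 221 214 193 178 156 141 139 138 129 107  97 115 164 213]
 [134 176 199 173 149 141 132 122 115 116 116 108 109 120 150 201]
 [131 166 178 139 104 106 120 121 119 121 121 120 121 124 137 193]
 [128 145 150 113  84  97 114 122 123 121 122 121 122 120 135 188]
 [124 128 122  94  80  96 117 121 123 122 122 122 121 120 131 180]
 [119 116 104  88  85 102 115 122 123 121 122 119 121 120 129 163]
 [ 98  96  95  93  97 110 120 123 123 122 124 123 121 123 126 150]]
scene u334..346 v216..226
[[105 106 109 108 107 104 101 101  99 102 100 103 105]
 [106 107 110 105 108 104 104 100 101 104 100 101 102]
 [104 105 105 109 116 129 128 117 108 101 103 105 106]
 [102 103 105 128 162 178 184 169 138 110  99 104 105]
 [104  99 118 141 153 164 178 187 171 137 107 104 106]
 [104  91 117 147 173 178 142 127 149 147 115 105 105]
 [ 94  93 133 166 188 194 148 107 118 134 121 107 107]
 [ 77  75  86  99 123 129 111  91 114 143 126 100 111]
 [ 74  77  78  75  75  78  77  77  87  94  94  93 100]
 [ 72  74  77  74  75  74  76  78  78  80  81  78  80]]
top (np.float64(-3.0), np.float64(-40.1))
top (np.float64(7.8), np.float64(-40.8))
top (np.float64(-9.3), np.float64(-37.4))
scene (np.float64(-3.9), np.float64(-37.4))
```

The hole mouth shows as a dark spot at top (328.8,252.5) and scene (341.4,222.6), about 3 mm toward bracket -x of the pin's axis. Finger tips are at z≈0.202 and centred on the clip. Descending to grasp it.

Request:
drive_tool:
  jaw: [0.7,0.7,0.7,0.7,0.7,0.7]
  translation:
    - [0.05,0.1,-4]
    - [0.05,0.1,-8]
    - [0.05,0.1,-10.5]
    - [0.05,0.1,-12.4]
    - [0.05,0.1,-12.4]
    - [0.05,0.1,-12.4]
  dr:
    - [0,0,0]
    - [0,0,0]
    - [0,0,0]
    - [0,0,0]
    - [0,0,0]
    - [0,0,0]

```text
time: 9.1
position: [0.4827, 0.2944, 0.0334]
eef_rot: [0.586, 0.81, 0.0, 0.0]
contact_force: [0.4, 0.0, 0.5]
gripper_width: 0.0599
```

```bash
python3 - <<'E'
from h import *
c=shot('scene','s7');s=env.sense();print(s['position'],s['contact_force'],s['gripper_width'])
z=cv2.resize(c['image'][340:440,220:320,::-1],(600,600),interpolation=cv2.INTER_CUBIC)
cv2.imwrite('pics/z13.png',np.clip(z.astype(float)*1.5,0,255).astype(np.uint8))
E
```

```text
[0.48347329 0.29497239 0.03426188] [-0.12369517 -0.08991173  0.59658777] 0.05973912852636071
```

View pics/z13.png

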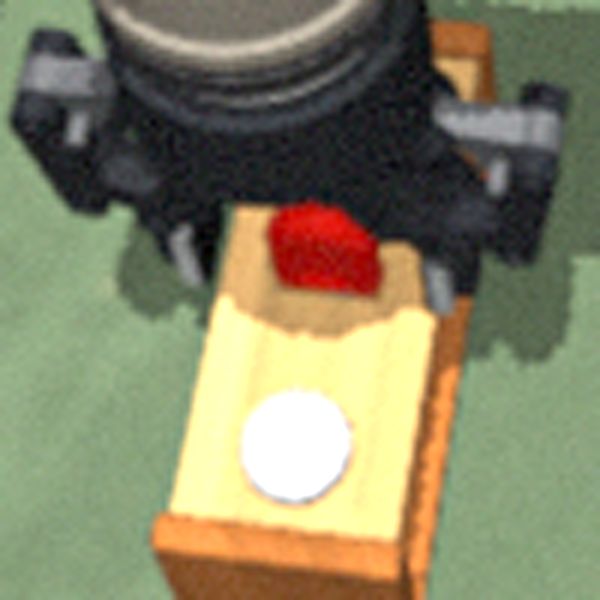

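The fingers straddle the red grip symmetrically (z13 (185,255) and (440,295), grip at (325,255)). Closing.

Request:
drive_tool:
  jaw: [0,0,0,0,0,0]
  translation:
    - [0,0,0]
    - [0,0,0]
    - [0,0,0]
    - [0,0,0]
    - [0,0,0]
    - [0,0,0]
  dr:
    - [0,0,0]
    - [0,0,0]
    - [0,0,0]
    - [0,0,0]
    - [0,0,0]
    - [0,0,0]
  newtons: 50

```text
time: 9.75
position: [0.4834, 0.2956, 0.0345]
eef_rot: [0.585, 0.811, 0.001, 0.0]
contact_force: [-0.6, -0.2, 6.0]
gripper_width: 0.0297
```

Request:
drive_tool:
  jaw: [0,0,0,0,0,0,0]
  translation:
    - [0,0,1]
    - [0,0,3]
    - [0,0,6]
    - [0,0,9]
    - [0,0,12]
    - [0,0,12]
    - [0,0,12]
  dr:
    - [0,0,0]
    - [0,0,0]
    - [0,0,0]
    - [0,0,0]
    - [0,0,0]
    - [0,0,0]
    - [0,0,0]

```text
time: 10.45
position: [0.4824, 0.295, 0.1536]
eef_rot: [0.585, 0.811, 0.001, 0.0]
contact_force: [0.0, 0.4, -0.8]
gripper_width: 0.0295
```

```bash
python3 - <<'E'
from h import *
c=shot('scene','s8');s=env.sense();print(s['position'],s['contact_force'],s['gripper_width'])
z=cv2.resize(c['image'][280:400,220:320,::-1],(500,600),interpolation=cv2.INTER_CUBIC)
cv2.imwrite('pics/z14.png',np.clip(z.astype(float)*1.5,0,255).astype(np.uint8))
E
```

```text
[0.48147786 0.29460642 0.15234902] [-0.34189213 -0.84127588 -2.18769111] 0.030056656082728252
```

View pics/z14.png

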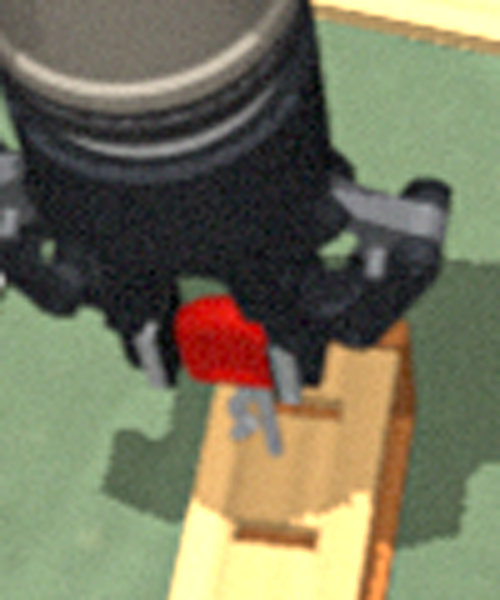

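The clip is held. The straight leg is on the world -x side (z14 (270,430)) and the bent leg on the +x side (z14 (240,415)), so clip x is about rack +x. Next I measure leg and tip position, and tilt.

```bash
python3 - <<'E'
from h import *
c=load('s8');t=None
im=c['image'].astype(int);Z=c['range_z']
z=cv2.resize(c['image'][335:380,255:290,::-1],(560,720),interpolation=cv2.INTER_NEAREST)[:600]
cv2.imwrite('pics/z15.png',z)
for v in range(342,374,2):
    row=[]
    for u in range(258,284):
        p=1000*atd(c,u,v)
        if p[2]>100: row.append((u,tuple(int(round(x)) for x in p)))
    print(v,row)
# vertical reference: project vertical line
for z in (.2,.17,.14,.12): print(proj(c,[.477,.2935,z]))
E
```

```text
342 [(258, (491, 298, 220)), (259, (490, 296, 218)), (260, (488, 296, 221)), (261, (487, 296, 220)), (262, (486, 295, 219)), (263, (484, 295, 222)), (264, (483, 294, 220)), (265, (481, 294, 222)), (266, (479, 294, 223)), (267, (465, 308, 260)), (268, (464, 308, 261)), (269, (463, 307, 261)), (270, (461, 308, 264)), (271, (460, 307, 264)), (272, (458, 307, 264)), (273, (458, 305, 261)), (274, (457, 305, 262)), (275, (455, 305, 264)), (276, (454, 304, 263)), (277, (266, 538, 846)), (278, (454, 300, 255)), (279, (454, 297, 251)), (280, (454, 295, 247)), (281, (455, 293, 242)), (282, (453, 292, 242)), (283, (452, 292, 243))]
344 [(258, (490, 299, 218)), (259, (488, 299, 220)), (260, (487, 298, 219)), (261, (485, 298, 220)), (262, (484, 298, 220)), (263, (483, 296, 219)), (264, (481, 297, 220)), (265, (480, 296, 220)), (266, (479, 295, 220)), (267, (477, 295, 221)), (268, (464, 308, 256)), (269, (463, 307, 256)), (270, (462, 307, 257)), (271, (461, 306, 256)), (272, (459, 306, 257)), (273, (458, 305, 256)), (274, (457, 305, 258)), (275, (455, 305, 258)), (276, (454, 304, 257)), (277, (453
[... 4919 characters left out ...]
477, 294, 153)), (273, (476, 294, 154)), (274, (475, 292, 151))]
366 [(266, (489, 296, 138)), (267, (486, 296, 141)), (268, (485, 296, 142)), (269, (483, 295, 142)), (270, (482, 295, 143)), (272, (479, 294, 143)), (273, (477, 294, 146)), (274, (475, 293, 147)), (275, (474, 292, 145))]
368 [(273, (477, 294, 138)), (274, (476, 293, 138)), (275, (475, 292, 136))]
370 [(273, (478, 294, 130)), (274, (476, 294, 133)), (275, (475, 293, 131))]
372 []
(np.float64(269.3236876154642), np.float64(349.866894272372))
(np.float64(271.35804864041125), np.float64(358.88765701733047))
(np.float64(273.2647645563826), np.float64(367.3395376951845))
(np.float64(274.4707843324861), np.float64(372.68401133283203))
```

View pics/z15.png

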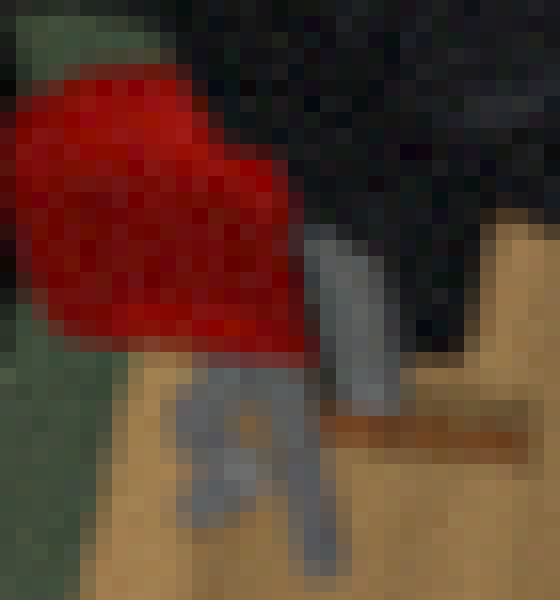

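Request:
drive_tool:
  jaw: [0,0,0,0,0,0,0,0,0,0,0,0,0,0]
  translation:
    - [0,-3,2]
    - [0.8,-7,2]
    - [1.6,-11,2]
    - [2.2,-15,2]
    - [2.8,-19.5,2]
    - [3.3,-24,2]
    - [3.8,-28.5,2]
    - [4.1,-32,2]
    - [4.28,-34.2,2]
    - [4.28,-35,1]
    - [4.28,-35,-0.5]
    - [4.28,-35,-1.5]
    - [4.28,-35,-1.5]
    - [4.28,-35,-1.5]
  dr:
    - [0,0,-1]
    - [0,0,-2]
    - [0,0,-3]
    - [0,0,-4]
    - [0,0,-5]
    - [0,0,-6]
    - [0,0,-7]
    - [0,0,-7]
    - [0,0,-7]
    - [0,0,-7]
    - [0,0,-7]
    - [0,0,-7]
    - [0,0,-7]
    - [0,0,-7]

```text
time: 11.9
position: [0.5247, -0.0538, 0.1373]
eef_rot: [0.633, 0.774, -0.0, -0.001]
contact_force: [-0.3, 0.6, -0.7]
gripper_width: 0.0301
```

```bash
cat > look.py <<'E'
from h import *
import sys
n=sys.argv[1]
c=shot('scene',n);s=env.sense();print(s['time'],s['position'].round(4),s['eef_rot'].round(4),s['contact_force'].round(2),s['gripper_width'])
a=c['image'][:,:,::-1]
im=np.zeros((600,800,3),np.uint8)
im[:,:400]=cv2.resize(a[150:270,290:370],(400,600),interpolation=cv2.INTER_CUBIC)
im[:,400:]=cv2.resize(a[190:235,325:355],(400,600),interpolation=cv2.INTER_CUBIC)
cv2.imwrite('pics/%s_z.png'%n,np.clip(im.astype(float)*1.4,0,255).astype(np.uint8))
E
python3 look.py s9
```

```text
11.95 [ 0.5253 -0.0541  0.138 ] [ 6.333e-01  7.739e-01  0.000e+00 -1.000e-04] [-0.02 -1.58 -0.63] 0.02973554491005072
```

View pics/s9_z.png

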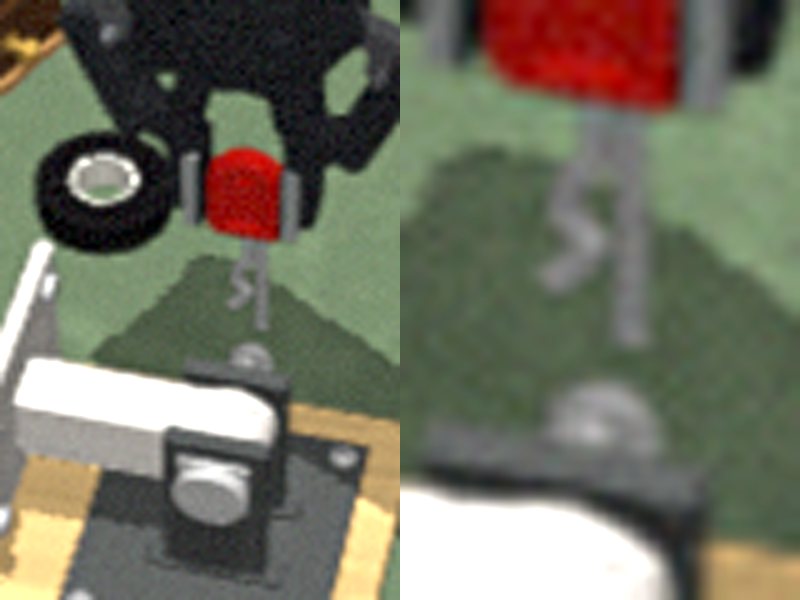

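The straight leg's tip is at scene (342.4,215.9), just above the pin's free end (dome centred at ~(340.5,221)). I'll measure both in the same view.

```bash
python3 - <<'E'
from h import *
c=load('s9');g=cv2.cvtColor(c['image'],cv2.COLOR_RGB2GRAY)
print(g[194:232,333:350])
O=np.array([514.8,-18.2]);A=np.radians(11.25);ex=np.array([np.cos(A),np.sin(A)]);ey=np.array([-ex[1],ex[0]])
def B(p): p=np.array(p)*1000;return ((p[:2]-O)@ex).round(1),((p[:2]-O)@ey).round(1),p[2].round(1)
for v in range(200,232,2): print(v,[tuple(float(x) for x in B(atd(c,u,v))) for u in range(337,346) if B(atd(c,u,v))[2]>60])
print(B(onz(c,342.3,215.5,.1115)))
E
```

```text
[[ 38  38  47  43  48  47  48  41  45  30  39  44  41  56  84  83  57]
 [ 45  32  43  52  48  48  51  47  46  36  33  34  24  62  84  82  61]
 [ 71  64  59  48  51  38  48  43  36  43  44  33  29  67  85  81  80]
 [ 98  94  87  80  72  61  63  58  46  51  45  44  43  72  86  84  92]
 [100  99 100 103 104  92  90  83  72  75  72  75  80  86  87  86  95]
 [ 98  96 102 103 102  91  89  84  84  89  91 102 106 102  98 100 103]
 [103  98 100 105 105  94  89  80  84  86  97 106 105 101 103 102 107]
 [ 81  79  84  96  99  92  91  79  85  87  90 101 103 102 101 100 105]
 [ 65  63  63  71  84  94  89  89  85  88  93 100 103 104 104 103 104]
 [ 67  66  68  74  86  86  86  85  86  86  93  99 102 100  99  99  98]
 [ 68  68  64  75  86  74  66  65  75  89  89  95  99 101  97  98 100]
 [ 62  65  59  82  86  79  68  61  79  88  84  94 102  98  99  99  98]
 [ 64  60  63  82  95  97  83  62  78  84  74  81  90  94  99 100 101]
 [ 63  61  64  65  83 102 107  84  76  86  77  64  68  64  88  99 105]
 [ 68  64  68  65  75  94 105  84  81  90  75  60  62  60  64  84 102]
 [ 64  66  69  81  91  90  83  68  
[... 2712 characters left out ...]
(-8.5, -21.5, 102.2), (-10.3, -22.2, 101.8)]
226 [(0.3, -15.4, 100.7), (-1.4, -17.0, 99.2), (-4.0, -14.4, 103.0), (-5.5, -16.9, 100.5), (-7.6, -16.6, 101.5), (-9.6, -16.3, 102.3), (-11.3, -18.2, 100.6), (-13.1, -18.9, 100.3), (-15.3, -18.2, 101.8)]
228 [(-0.5, -12.2, 98.4), (-1.9, -15.0, 95.5), (-3.7, -15.9, 95.0), (-5.9, -15.4, 96.1), (-8.0, -15.0, 97.3), (-10.0, -15.1, 97.6), (-12.0, -14.8, 98.6), (-14.0, -15.0, 98.9), (-16.2, -14.4, 100.2)]
230 [(-1.1, -9.8, 95.2), (-3.2, -9.3, 96.3), (-4.8, -11.3, 94.5), (-7.0, -10.6, 95.9), (-8.4, -13.3, 93.1), (-10.0, -15.3, 91.2), (-12.2, -14.8, 92.4), (-13.8, -16.7, 90.6), (-16.0, -15.9, 92.2)]
(np.float64(-5.7), np.float64(-35.5), np.float64(111.5))
```

```bash
python3 - <<'E'
from h import *
O=np.array([514.8,-18.2]);A=np.radians(11.25);ex=np.array([np.cos(A),np.sin(A)]);ey=np.array([-ex[1],ex[0]])
def B(p): p=np.array(p)*1000;return float(((p[:2]-O)@ex).round(1)),float(((p[:2]-O)@ey).round(1)),float(p[2].round(1))
c=load('s4')
print('tcp s4',B([.5029,.0473,.027]))
L=[B(atd(c,u,v)) for v in range(262,275) for u in range(321,332)]
L=[p for p in L if 66<p[2]<115 and p[1]>60]; L=np.array(L);print(len(L),np.median(L,0),np.percentile(L,[10,90],axis=0))
c=load('s3');print('tcp s3',B([.498,.0712,.04]))
L=[B(atd(c,u,v)) for v in range(268,280) for u in range(318,330)]
L=np.array([p for p in L if 78<p[2]<115 and p[1]>85]);print(len(L),np.median(L,0),np.percentile(L,[10,90],axis=0))
# head face home
for n in('s6','s9'):
    c=load(n)
    P=np.array([B(atd(c,u,v)) for v in range(235,265) for u in range(315,345)])
    m=(P[:,2]>68)&(P[:,2]<92)&(P[:,1]>26)&(P[:,1]<36);print(n,'face',np.median(P[m],0),np.percentile(P[m],[5,95],axis=0).round(1),m.sum())
    m=(P[:,2]>80)&(P[:,2]<100)&(P[:,1]>15)&(P[:,1]<27)&(abs(P[:,0])<21);print(n,'ear outer',np.median(P[m],0),m.sum())
# fingers in s9
c=load('s9');print('tcp s9',B([.5250,-.0540,.138]))
P=np.array([B(atd(c,u,v)) for v in range(150,200) for u in range(320,360)])
im=np.array([c['image'][v,u] for v in range(150,200) for u in range(320,360)]).astype(int)
r=(im[:,0]>90)&(im[:,1]<50)&(P[:,1]>-60);print('red',np.percentile(P[r],[2,50,98],axis=0).round(1))
for v in range(182,198,3): print(v,[B(atd(c,u,v)) for u in (326,327,328,329,330,334,340,345,346,347,348,349)])
E
```

```text
tcp s4 (1.1, 66.6, 27.0)
128 [-0.5 78.6 87. ] [[ -8.46  74.9   72.11]
 [  7.23  80.6  104.59]]
tcp s3 (1.0, 91.0, 40.0)
112 [ -0.95 102.4   97.15] [[ -9.39  98.61  85.05]
 [  6.99 103.79 110.18]]
s6 face [ 1.7 29.3 81.4] [[-10.4  27.   69.7]
 [ 14.   31.   90.4]] 103
s6 ear outer [-0.75 20.95 92.9 ] 130
s9 face [ 1.7 29.1 80.3] [[-10.4  27.3  69.3]
 [ 14.   30.8  90. ]] 103
s9 ear outer [-0.4 20.8 92.5] 117
tcp s9 (3.0, -37.1, 138.0)
red [[ -8.8 -39.6 167.4]
 [  3.1 -34.2 187.5]
 [ 14.9 -31.  205.6]]
182 [(24.3, -25.7, 207.6), (21.8, -23.4, 210.3), (20.3, -24.9, 209.2), (19.0, -27.3, 207.3), (18.2, -31.6, 203.2), (11.0, -33.4, 203.2), (0.2, -35.5, 203.5), (31.5, -238.3, -0.6), (-13.4, -24.1, 217.8), (-15.2, -24.0, 218.3), (-16.8, -25.4, 217.3), (-19.3, -21.9, 221.3)]
185 [(24.1, -24.7, 200.8), (21.5, -22.1, 204.0), (19.9, -23.2, 203.3), (18.4, -24.6, 202.2), (18.1, -31.0, 196.0), (10.8, -32.5, 196.3), (-0.8, -31.5, 199.9), (-9.5, -34.9, 198.6), (-13.6, -23.5, 210.7), (-15.1, -25.3, 209.4), (-17.2, -24.0, 211.2), (-18.2, -28.6, 206.8)]
188 [(24.3, -25.2, 192.4), (22.0, -23.9, 194.3), 
[... 345 characters left out ...]
, -36.1, 176.5), (-0.6, -33.5, 182.1), (-11.9, -24.7, 193.6), (-13.6, -25.8, 192.9), (-15.7, -24.3, 194.9), (-17.5, -24.5, 195.2), (-18.5, -29.3, 190.5)]
194 [(24.4, -25.2, 176.3), (22.6, -25.4, 176.6), (20.3, -24.0, 178.5), (17.8, -22.0, 181.2), (57.8, -192.1, -1.9), (10.7, -32.6, 172.1), (-0.2, -35.7, 171.6), (-11.9, -25.3, 185.0), (-13.9, -24.7, 186.1), (-16.0, -24.0, 187.4), (-17.9, -23.5, 188.3), (-18.6, -30.0, 181.8)]
197 [(64.7, -180.6, -2.1), (62.4, -181.0, -2.0), (59.8, -180.3, -0.5), (57.6, -181.5, -1.3), (55.3, -181.8, -1.0), (46.3, -185.2, -2.3), (-0.9, -33.0, 166.2), (-12.5, -23.3, 179.1), (-14.0, -25.5, 177.2), (-15.8, -25.8, 177.3), (-17.8, -25.1, 178.6), (11.5, -191.9, -0.7)]
```

Both views put the mouth about 4.6 mm to -x of the pin's axis (a lean of about 0.6 rad). Relative to the mouth, the leg needs about +0.6 mm in x and +0.8 mm in y. I'll adjust and come down close above it.

Request:
drive_tool:
  jaw: [0,0,0,0]
  translation:
    - [0.04,0.09,-0.7]
    - [0.04,0.09,-1.4]
    - [0.04,0.09,-1.9]
    - [0.04,0.09,-1.9]
  dr:
    - [0,0,0]
    - [0,0,0]
    - [0,0,0]
    - [0,0,0]
  newtons: 70

```text
time: 12.35
position: [0.5246, -0.054, 0.1179]
eef_rot: [0.634, 0.773, -0.001, -0.001]
contact_force: [-0.8, 0.3, -0.5]
gripper_width: 0.0292
```

```bash
python3 look.py s10; python3 - <<'E'
from h import *
c=load('s10');g=cv2.cvtColor(c['image'],cv2.COLOR_RGB2GRAY)
print(g[210:228,333:350])
E
```

```text
12.4 [ 0.525  -0.0541  0.1185] [ 6.339e-01  7.734e-01 -4.000e-04 -4.000e-04] [-0.11  0.55 -1.05] 0.029473636698568652
[[ 67  66  63  80  88  83  66  61  78  89  76  62  66  62  64  64  87]
 [ 68  62  68  80  89  74  62  59  78  91  74  65  65  62  65  65  62]
 [ 62  68  68  74  81  86  71  62  80  90  79  67  66  68  63  65  60]
 [ 68  63  66  71  83 101  95  71  77  87  76  62  62  65  64  65  66]
 [ 66  68  69  62  77  97 108  82  76  91  76  61  62  67  61  65  68]
 [ 63  64  66  71  78  85  93  76  76  87  75  65  63  64  62  64  65]
 [ 62  63  75  87  93  85  79  67  82  86  74  65  61  65  64  65  68]
 [ 59  62  75  81  86  72  56  60  83  91  74  63  68  63  64  69  66]
 [ 60  60  65  66  67  76  76  75  82  88  78  60  60  64  66  70  70]
 [ 64  59  63  68  77 104 111 100  92  86  71  60  64  60  66  66  66]
 [ 63  63  60  79  92 104 104  98  88  87  75  61  66  65  62  68  66]
 [ 64  62  58  80  99 112 123 103  87  84  88  77  63  65  67  67  65]
 [ 74  66  68  90 104 116 131 116  85  85  97  83  66  64  64  67  70]
 [ 78  75  73  78  83  92  94  94  85  92 101  85  60  62  69  69  66]
 [ 75  70  75  74  76  75  74  75  72  78  82  74  66  68  67  69  67]
 [ 56  63  73  70  72  74  71  74  78  75  74  76  78  76  73  66  64]
 [ 33  34  44  44  49  52  60  68  70  73  74  75  73  74  61  60  67]
 [100 101 107  91  82  68  41  34  39  45  57  62  68  71  52  63  69]]
```

View pics/s10_z.png

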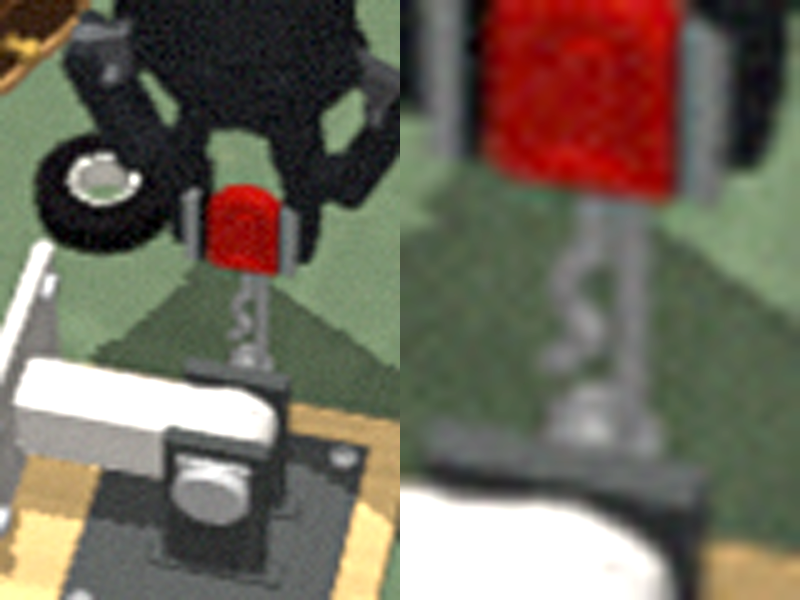

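The leg at u≈341.9 is right over the mouth (u≈341.2), slightly to -x of it as I intended. Now feeling downward.

Request:
drive_tool:
  jaw: [0,0,0]
  translation:
    - [0.06,0.01,-0.2]
    - [0.06,0.01,-0.4]
    - [0.06,0.01,-0.4]
  dr:
    - [0,0,0]
    - [0,0,0]
    - [0,0,0]

```text
time: 12.7
position: [0.526, -0.0541, 0.1148]
eef_rot: [0.634, 0.773, -0.0, -0.0]
contact_force: [0.6, 0.0, -1.2]
gripper_width: 0.0294
```

Request:
drive_tool:
  jaw: [0,0]
  translation:
    - [0,0,-0.1]
    - [0,0,-0.1]
  dr:
    - [0,0,0]
    - [0,0,0]

```text
time: 12.9
position: [0.526, -0.054, 0.114]
eef_rot: [0.634, 0.773, 0.0, -0.0]
contact_force: [-1.0, 0.1, -1.0]
gripper_width: 0.0291
```

Request:
drive_tool:
  jaw: [0,0]
  translation:
    - [0,0,-0.1]
    - [0,0,-0.1]
  dr:
    - [0,0,0]
    - [0,0,0]

```text
time: 13.1
position: [0.5257, -0.0537, 0.1127]
eef_rot: [0.634, 0.773, -0.0, -0.0]
contact_force: [-0.4, 0.7, -1.8]
gripper_width: 0.0292
```

Request:
drive_tool:
  jaw: [0,0]
  translation:
    - [0,0,-0.1]
    - [0,0,-0.1]
  dr:
    - [0,0,0]
    - [0,0,0]

```text
time: 13.3
position: [0.5258, -0.0536, 0.1117]
eef_rot: [0.634, 0.773, 0.0, -0.0]
contact_force: [-0.0, 1.0, -1.5]
gripper_width: 0.0292
```

Request:
drive_tool:
  jaw: [0,0]
  translation:
    - [0,0,-0.1]
    - [0,0,-0.1]
  dr:
    - [0,0,0]
    - [0,0,0]

```text
time: 13.5
position: [0.5259, -0.0537, 0.1108]
eef_rot: [0.634, 0.773, 0.0, -0.0]
contact_force: [-0.3, 1.0, -1.3]
gripper_width: 0.0296
```

Request:
drive_tool:
  jaw: [0,0]
  translation:
    - [0,0,-0.1]
    - [0,0,-0.1]
  dr:
    - [0,0,0]
    - [0,0,0]

```text
time: 13.7
position: [0.5259, -0.0538, 0.1098]
eef_rot: [0.634, 0.773, 0.0, -0.0]
contact_force: [-1.3, 1.6, -1.3]
gripper_width: 0.0292
```

```bash
python3 look.py s11; python3 - <<'E'
from h import *
c=load('s11');g=cv2.cvtColor(c['image'],cv2.COLOR_RGB2GRAY)
print(g[210:228,333:350])
E
```

```text
13.75 [ 0.526  -0.0538  0.1098] [ 6.339e-01  7.735e-01  0.000e+00 -3.000e-04] [-1.37  2.26 -1.08] 0.029761749719552418
[[ 68  65  68  66  73  85  88  81  85  79  65  65  63  65  61  65  87]
 [ 66  64  62  77  85  91  89  88  87  77  68  68  69  66  66  61  63]
 [ 63  68  66  83  94  89  75  78  90  76  68  70  70  63  65  66  64]
 [ 64  68  73  86  80  71  61  79  90  76  65  64  61  67  63  66  67]
 [ 68  63  69  80  84  70  55  75  87  80  64  62  66  64  63  67  64]
 [ 61  69  70  84  99  87  59  74  92  73  64  58  62  65  63  61  66]
 [ 65  65  66  80  99 108  87  82  88  75  62  64  64  64  64  63  67]
 [ 62  63  62  69  90 102  90  83  93  73  59  65  60  66  66  67  65]
 [ 60  63  77  85  88  87  78  82  90  72  59  60  66  64  64  65  70]
 [ 64  65  86  97  88  85  94  92  88  80  69  65  60  66  66  66  63]
 [ 62  56  77  87  92  98  95  88  90  87  79  70  62  64  66  64  66]
 [ 61  64  63  83  98 111 107  93  92  92  90  73  60  63  67  66  65]
 [ 70  72  71  87 105 114 112  92  88  91  96  82  65  65  68  70  68]
 [ 77  73  75  77  81  90  91  88  84  88  99  83  64  64  67  66  67]
 [ 75  70  74  75  77  77  75  76  77  76  83  75  69  68  66  68  65]
 [ 59  64  68  71  71  75  70  78  74  74  78  79  77  76  69  65  61]
 [ 35  37  42  41  47  55  61  64  70  73  73  79  72  78  62  59  64]
 [ 96 101 104  92  88  63  41  35  41  43  55  59  72  70  55  62  67]]
```

View pics/s11_z.png

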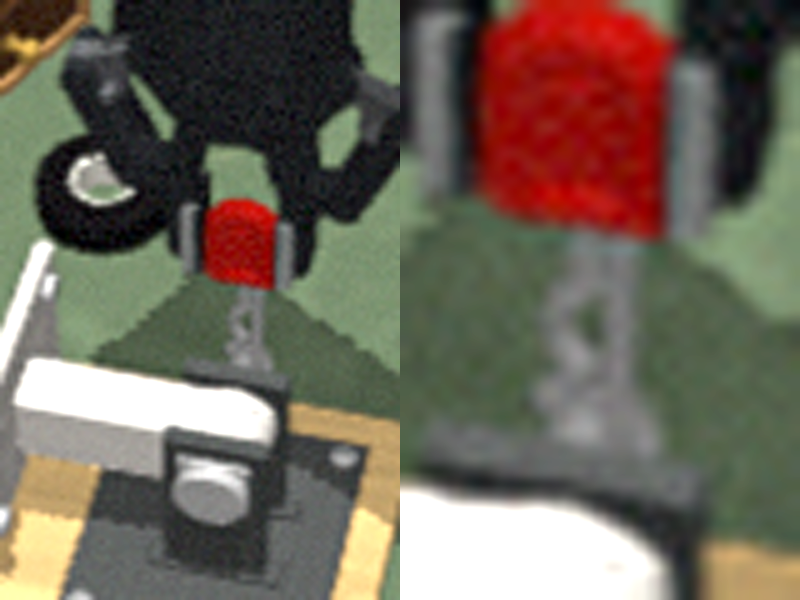

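Request:
drive_tool:
  jaw: [0,0]
  translation:
    - [-0.02,0.1,0]
    - [-0.02,0.1,0]
  dr:
    - [0,0,0]
    - [0,0,0]

```text
time: 13.95
position: [0.5259, -0.0534, 0.11]
eef_rot: [0.634, 0.773, -0.0, 0.0]
contact_force: [-0.6, -0.1, -0.7]
gripper_width: 0.0292
```

Request:
drive_tool:
  jaw: [0,0]
  translation:
    - [0,0,-0.1]
    - [0,0,-0.1]
  dr:
    - [0,0,0]
    - [0,0,0]

```text
time: 14.15
position: [0.5259, -0.0534, 0.109]
eef_rot: [0.634, 0.773, -0.0, 0.0]
contact_force: [-0.9, 1.0, -1.3]
gripper_width: 0.0291
```

Request:
drive_tool:
  jaw: [0,0]
  translation:
    - [0,0,-0.1]
    - [0,0,-0.1]
  dr:
    - [0,0,0]
    - [0,0,0]

```text
time: 14.35
position: [0.526, -0.0533, 0.108]
eef_rot: [0.634, 0.773, 0.0, 0.0]
contact_force: [-0.4, -0.4, -0.6]
gripper_width: 0.0296
```

Request:
drive_tool:
  jaw: [0,0]
  translation:
    - [0,0,-0.1]
    - [0,0,-0.1]
  dr:
    - [0,0,0]
    - [0,0,0]

```text
time: 14.55
position: [0.5263, -0.0532, 0.1072]
eef_rot: [0.634, 0.773, 0.0, 0.0]
contact_force: [-0.8, 0.1, 0.5]
gripper_width: 0.0294
```

Request:
drive_tool:
  jaw: [0,0]
  translation:
    - [0,0,-0.1]
    - [0,0,-0.1]
  dr:
    - [0,0,0]
    - [0,0,0]

```text
time: 14.75
position: [0.5265, -0.0532, 0.1064]
eef_rot: [0.634, 0.773, 0.0, 0.001]
contact_force: [-0.2, 1.6, 2.0]
gripper_width: 0.0293
```

Request:
drive_tool:
  jaw: [0,0]
  translation:
    - [0,0,-0.1]
    - [0,0,-0.1]
  dr:
    - [0,0,0]
    - [0,0,0]

```text
time: 14.95
position: [0.5267, -0.0532, 0.1056]
eef_rot: [0.634, 0.773, 0.001, 0.001]
contact_force: [-0.7, 0.4, 3.4]
gripper_width: 0.0295
```

Resistance begins at tip z≈0.080, which is below the rim, so the tip is in the mouth. Now I swing it toward bracket +x to turn the pin upright.

Request:
drive_tool:
  jaw: [0,0,0,0]
  translation:
    - [0.1,0.02,0.05]
    - [0.2,0.04,0.05]
    - [0.29,0.06,0.05]
    - [0.29,0.06,0.05]
  dr:
    - [0,0,0]
    - [0,0,0]
    - [0,0,0]
    - [0,0,0]

```text
time: 15.35
position: [0.5275, -0.0529, 0.1052]
eef_rot: [0.634, 0.773, -0.001, -0.001]
contact_force: [-3.6, -0.3, 3.7]
gripper_width: 0.0295
```

```bash
python3 look.py s12
```

```text
15.4 [ 0.5275 -0.0529  0.1051] [ 0.6341  0.7733 -0.001  -0.0009] [-3.25 -0.62  3.44] 0.028952024580603083
```

View pics/s12_z.png

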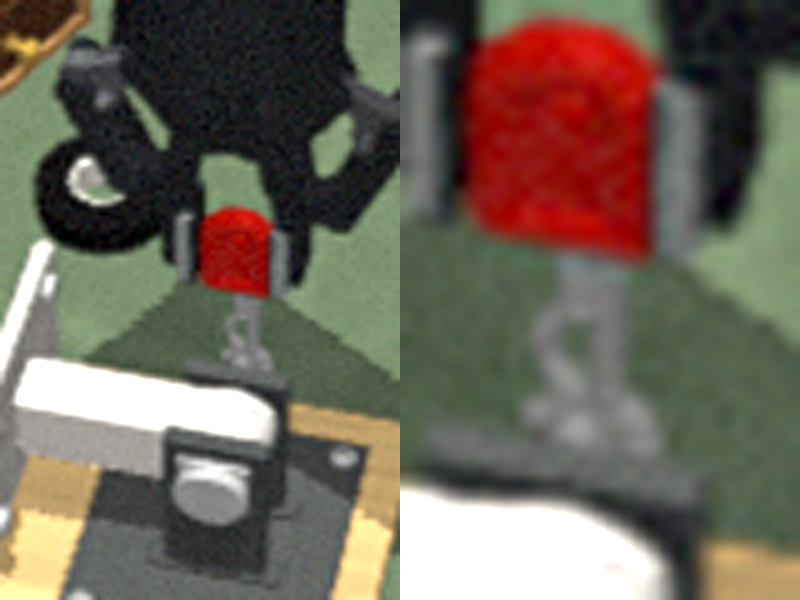

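Request:
drive_tool:
  jaw: [0,0,0,0]
  translation:
    - [0.1,0.02,0]
    - [0.2,0.04,0]
    - [0.29,0.06,0]
    - [0.29,0.06,0]
  dr:
    - [0,0,0]
    - [0,0,0]
    - [0,0,0]
    - [0,0,0]

```text
time: 15.8
position: [0.5296, -0.0523, 0.1042]
eef_rot: [0.634, 0.773, -0.002, -0.002]
contact_force: [-4.1, -1.7, -0.5]
gripper_width: 0.0295
```

Request:
drive_tool:
  jaw: [0,0,0]
  translation:
    - [0.07,0.015,-0.05]
    - [0.12,0.025,-0.15]
    - [0.12,0.025,-0.2]
  dr:
    - [0,0,0]
    - [0,0,0]
    - [0,0,0]

```text
time: 16.1
position: [0.5303, -0.0522, 0.1021]
eef_rot: [0.634, 0.773, -0.002, -0.002]
contact_force: [-6.3, -1.2, 2.2]
gripper_width: 0.0297
```

```bash
python3 look.py s13; python3 - <<'E'
from h import *
c=load('s13');g=cv2.cvtColor(c['image'],cv2.COLOR_RGB2GRAY)
print(g[205:227,333:350])
E
```

```text
16.15 [ 0.5302 -0.0521  0.102 ] [ 0.6341  0.7732 -0.002  -0.002 ] [-6.27 -1.1  -0.09] 0.029747464980872055
[[ 38  37  34  39  41  39  35  41  34  45  75  84  62  32   8  21  65]
 [ 42  46  47  42  42  46  31  38  29  49  73  87  66  31   9  29  71]
 [ 46  50  50  44  53  46  36  37  28  43  74  87  66  42  38  58  91]
 [ 48  42  44  41  47  53  41  30  30  45  73  83  78  84  84  97 103]
 [ 61  56  56  61  60  48  59  53  40  45  71  81  80  96 102 107 106]
 [ 68  62  77  91  77  70  79  64  52  54  68  64  79  96  97 106 104]
 [ 62  67  74  92  81  81  88  79  63  62  68  63  67  67  91  95 103]
 [ 64  67  82  87  73  85  91  75  64  68  69  65  67  68  66  69  90]
 [ 67  76  84  90  80  81  89  77  67  62  66  66  64  67  63  61  64]
 [ 66  87  88  90  80  80  92  76  61  63  61  61  65  65  68  65  59]
 [ 75  88  89  71  63  82  90  76  64  62  65  62  65  63  66  68  63]
 [ 79  86  80  69  64  78  93  71  62  60  61  61  65  61  66  66  66]
 [ 79  89 100  89  65  79  87  76  65  59  61  64  61  65  67  66  67]
 [ 64  81 100  98  76  78  91  86  73  64  61  63  66  63  63  68  66]
 [ 63  77  96 106  89  82  91 103 103  93  70  58  64  68  66  62  66]
 [ 68  86  90  91  80  81  88 109 117 110  86  64  64  62  63  69  62]
 [ 86  94  92  83  90  91  89  97  99 105 101  73  65  62  67  68  66]
 [ 79  84  76  85  98  94  90  86  90 105 103  81  64  65  69  66  67]
 [ 79  71  72  76  85  82  84  84  93  93  95  75  66  61  68  63  68]
 [ 74  74  74  78  77  76  77  74  77  78  80  72  67  67  70  63  68]
 [ 60  62  68  71  75  71  72  75  72  79  75  76  77  80  69  70  63]
 [ 26  33  44  43  46  57  59  65  74  70  73  74  75  77  59  58  67]]
```

View pics/s13_z.png

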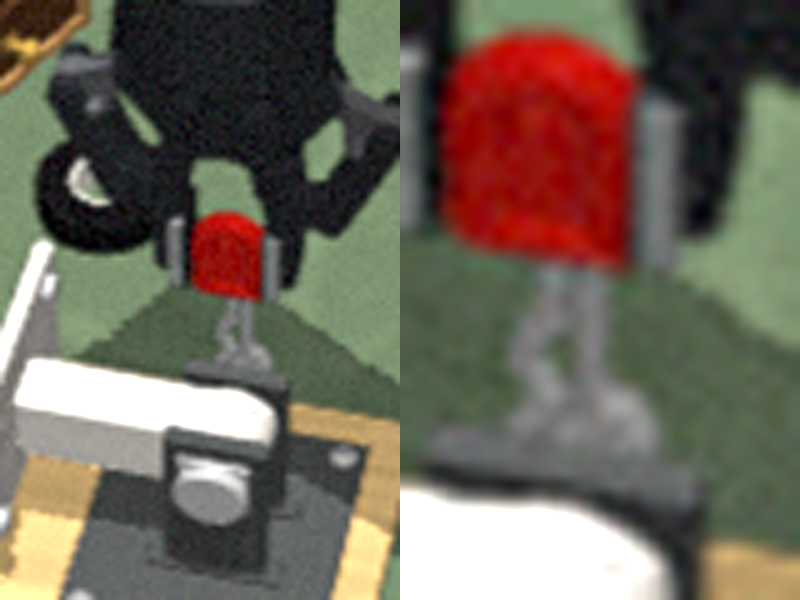

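The leg has moved over the pin's axis (u≈339 against an axis at ≈339.7) and is sinking in. I'll relax the sideways load and press on down.

Request:
drive_tool:
  jaw: [0,0,0,0]
  translation:
    - [-0.1,-0.02,0]
    - [-0.2,-0.03,-0.1]
    - [-0.2,-0.03,-0.2]
    - [-0.2,-0.03,-0.3]
  dr:
    - [0,0,0]
    - [0,0,0]
    - [0,0,0]
    - [0,0,0]

```text
time: 16.55
position: [0.5302, -0.0521, 0.1002]
eef_rot: [0.634, 0.773, -0.0, -0.0]
contact_force: [-5.4, -1.8, 1.0]
gripper_width: 0.0296
```

Request:
drive_tool:
  jaw: [0,0]
  translation:
    - [-0.1,-0.01,-0.1]
    - [-0.1,-0.01,-0.1]
  dr:
    - [0,0,0]
    - [0,0,0]

```text
time: 16.75
position: [0.53, -0.052, 0.0992]
eef_rot: [0.634, 0.773, 0.0, 0.0]
contact_force: [-3.6, -0.3, -1.1]
gripper_width: 0.0293
```

```bash
python3 look.py s14; python3 - <<'E'
from h import *
c=load('s14');g=cv2.cvtColor(c['image'],cv2.COLOR_RGB2GRAY)
print(g[209:225,331:348])
O=np.array([514.8,-18.2]);A=np.radians(11.25);ex=np.array([np.cos(A),np.sin(A)]);ey=np.array([-ex[1],ex[0]])
def B(p): p=np.array(p)*1000;return float(((p[:2]-O)@ex).round(1)),float(((p[:2]-O)@ey).round(1)),float(p[2].round(1))
for v in range(210,221): print(v,[B(atd(c,u,v)) for u in (338,339,340)])
E
```

```text
16.8 [ 0.53   -0.0519  0.0992] [6.339e-01 7.734e-01 1.000e-04 2.000e-04] [-2.81 -0.91 -1.97] 0.029808881001610374
[[ 45  47  42  44  40  48  39  46  37  36  36  49  74  86  73  75  66]
 [ 62  56  56  52  58  62  52  51  55  44  37  51  73  85  70  85  95]
 [ 65  69  67  65  77  93  72  72  73  57  48  55  63  71  69  67  70]
 [ 66  64  66  66  84  94  81  78  90  77  61  65  64  68  64  66  61]
 [ 66  61  63  64  78  92  80  80  90  77  65  64  67  62  64  64  65]
 [ 61  63  66  70  84  88  82  79  91  74  65  65  64  65  64  64  63]
 [ 61  64  65  85  92  82  80  83  86  73  63  64  61  62  64  66  64]
 [ 65  61  75  87  83  73  67  80  89  76  59  63  57  63  63  65  65]
 [ 58  56  79  86  81  65  64  78  85  72  61  61  66  63  63  60  66]
 [ 61  62  82  89  94  84  65  80  85  83  78  63  64  64  61  67  68]
 [ 63  58  62  82  98  99  82  78  90 105 105  84  72  61  64  64  65]
 [ 66  65  62  71  93 105  91  82  86 109 119 112  88  67  59  62  68]
 [ 63  58  64  83  88  94  83  82  89  98 103 106  97  75  65  62  68]
 [ 63  64  75  78  82  85  96  90  84  89  92 104 106  81  63  
[... 198 characters left out ...]
(-1.4, -33.1, 129.4)]
211 [(3.3, -36.1, 121.8), (0.5, -32.8, 126.2), (-1.8, -31.4, 128.3)]
212 [(2.7, -33.8, 121.5), (1.0, -35.3, 120.4), (21.5, -140.1, 0.2)]
213 [(3.1, -35.7, 116.4), (1.3, -36.6, 115.9), (20.8, -137.4, -0.2)]
214 [(3.2, -36.3, 112.8), (0.9, -34.9, 114.9), (20.4, -135.8, -1.8)]
215 [(2.5, -33.1, 113.5), (1.4, -37.4, 109.0), (19.1, -129.5, 2.1)]
216 [(3.4, -37.5, 105.2), (0.7, -34.4, 109.5), (18.3, -126.3, 2.3)]
217 [(2.8, -34.8, 105.5), (1.0, -35.9, 104.7), (18.2, -126.0, -0.8)]
218 [(3.0, -35.6, 101.5), (0.7, -34.7, 103.0), (17.6, -123.3, -1.1)]
219 [(3.0, -35.9, 98.0), (0.9, -35.7, 98.8), (0.8, -44.7, 88.6)]
220 [(3.0, -35.9, 94.9), (1.1, -37.0, 94.2), (0.6, -44.1, 86.3)]
```

View pics/s14_z.png

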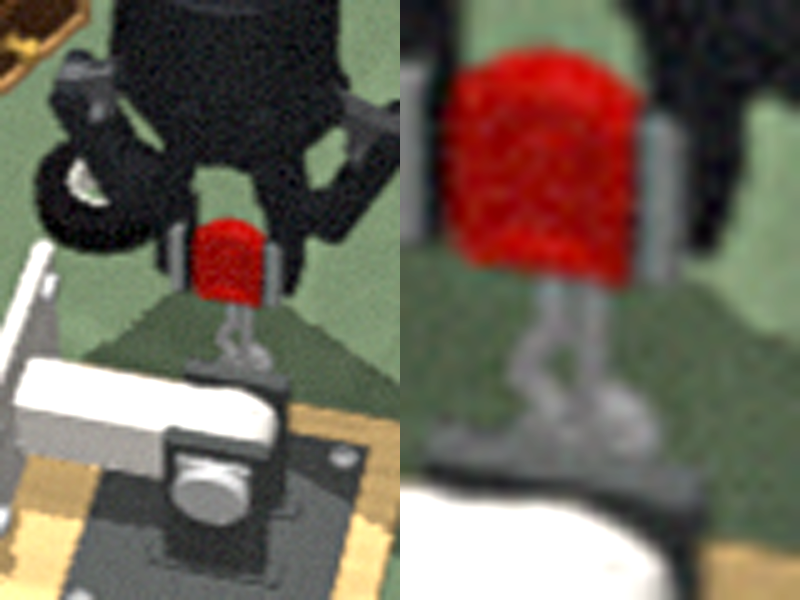

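Leg axis (X≈1.6) now coincides with the pin's axis, so the hole is upright. Descending until the bent leg engages.

Request:
drive_tool:
  jaw: [0,0,0]
  translation:
    - [-0.05,-0.01,-0.1]
    - [-0.05,-0.01,-0.2]
    - [-0.05,-0.01,-0.3]
  dr:
    - [0,0,0]
    - [0,0,0]
    - [0,0,0]

```text
time: 17.1
position: [0.53, -0.052, 0.0969]
eef_rot: [0.634, 0.773, 0.001, 0.0]
contact_force: [-3.6, -1.3, 2.1]
gripper_width: 0.0293
```

Request:
drive_tool:
  jaw: [0,0,0]
  translation:
    - [0,0,-0.1]
    - [0,0,-0.2]
    - [0,0,-0.2]
  dr:
    - [0,0,0]
    - [0,0,0]
    - [0,0,0]

```text
time: 17.4
position: [0.5302, -0.0521, 0.0948]
eef_rot: [0.634, 0.773, 0.001, 0.001]
contact_force: [-2.2, -1.2, 1.5]
gripper_width: 0.0297
```

Request:
drive_tool:
  jaw: [0,0,0]
  translation:
    - [0,0,-0.1]
    - [0,0,-0.2]
    - [0,0,-0.2]
  dr:
    - [0,0,0]
    - [0,0,0]
    - [0,0,0]

```text
time: 17.7
position: [0.5304, -0.0521, 0.0928]
eef_rot: [0.634, 0.773, 0.001, 0.001]
contact_force: [-1.2, -0.8, 2.3]
gripper_width: 0.0295
```

Request:
drive_tool:
  jaw: [0,0,0]
  translation:
    - [0,0,-0.1]
    - [0,0,-0.2]
    - [0,0,-0.2]
  dr:
    - [0,0,0]
    - [0,0,0]
    - [0,0,0]

```text
time: 18.0
position: [0.5303, -0.052, 0.0904]
eef_rot: [0.634, 0.773, 0.001, 0.001]
contact_force: [0.8, -0.2, 1.4]
gripper_width: 0.0297
```

Request:
drive_tool:
  jaw: [0,0,0]
  translation:
    - [0,0,-0.1]
    - [0,0,-0.2]
    - [0,0,-0.2]
  dr:
    - [0,0,0]
    - [0,0,0]
    - [0,0,0]

```text
time: 18.3
position: [0.5301, -0.052, 0.0883]
eef_rot: [0.634, 0.773, 0.0, 0.001]
contact_force: [1.9, 0.1, -0.2]
gripper_width: 0.0294
```

Request:
drive_tool:
  jaw: [0,0,0]
  translation:
    - [0,0,-0.1]
    - [0,0,-0.2]
    - [0,0,-0.2]
  dr:
    - [0,0,0]
    - [0,0,0]
    - [0,0,0]

```text
time: 18.6
position: [0.53, -0.0519, 0.0862]
eef_rot: [0.634, 0.773, 0.0, 0.0]
contact_force: [3.5, -0.3, -1.5]
gripper_width: 0.0293
```

```bash
python3 look.py s15
```

```text
18.65 [ 0.5299 -0.0519  0.0862] [6.338e-01 7.735e-01 3.000e-04 4.000e-04] [ 4.1  -0.57 -1.04] 0.029413919649838527
```

View pics/s15_z.png

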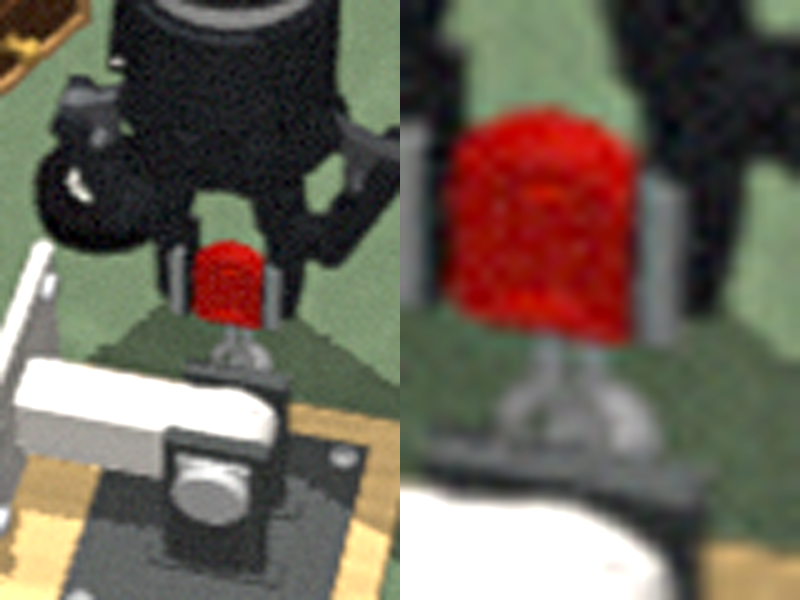

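The bent leg is over the pin and pulling in (Fz has gone negative). Continuing down to home.

Request:
drive_tool:
  jaw: [0,0,0]
  translation:
    - [0.05,0.01,-0.1]
    - [0.05,0.01,-0.2]
    - [0.05,0.01,-0.2]
  dr:
    - [0,0,0]
    - [0,0,0]
    - [0,0,0]

```text
time: 18.95
position: [0.5298, -0.0518, 0.0838]
eef_rot: [0.634, 0.773, -0.0, -0.0]
contact_force: [4.6, 0.7, -4.9]
gripper_width: 0.0291
```

Request:
drive_tool:
  jaw: [0,0,0]
  translation:
    - [0,0,-0.1]
    - [0,0,-0.2]
    - [0,0,-0.2]
  dr:
    - [0,0,0]
    - [0,0,0]
    - [0,0,0]

```text
time: 19.25
position: [0.5297, -0.0518, 0.0821]
eef_rot: [0.634, 0.773, -0.0, -0.0]
contact_force: [3.7, 0.2, -4.0]
gripper_width: 0.0293
```

Request:
drive_tool:
  jaw: [0,0,0]
  translation:
    - [0,0,-0.1]
    - [0,0,-0.2]
    - [0,0,-0.2]
  dr:
    - [0,0,0]
    - [0,0,0]
    - [0,0,0]

```text
time: 19.55
position: [0.5295, -0.0521, 0.0803]
eef_rot: [0.634, 0.773, -0.0, -0.0]
contact_force: [3.7, 0.4, -4.8]
gripper_width: 0.0293
```

Request:
drive_tool:
  jaw: [0,0]
  translation:
    - [0.02,0,-0.1]
    - [0.04,0,-0.1]
  dr:
    - [0,0,0]
    - [0,0,0]

```text
time: 19.75
position: [0.5297, -0.0522, 0.0793]
eef_rot: [0.634, 0.773, -0.0, -0.0]
contact_force: [1.5, 1.7, -3.3]
gripper_width: 0.0291
```

Request:
drive_tool:
  jaw: [0,0]
  translation:
    - [0,0,-0.1]
    - [0,0,-0.1]
  dr:
    - [0,0,0]
    - [0,0,0]

```text
time: 19.95
position: [0.5299, -0.0523, 0.0785]
eef_rot: [0.634, 0.773, -0.0, -0.0]
contact_force: [0.6, -0.2, -0.5]
gripper_width: 0.0292
```

Request:
drive_tool:
  jaw: [0,0]
  translation:
    - [0,0,-0.1]
    - [0,0,-0.1]
  dr:
    - [0,0,0]
    - [0,0,0]

```text
time: 20.15
position: [0.5302, -0.0523, 0.0778]
eef_rot: [0.634, 0.773, -0.0, -0.0]
contact_force: [0.8, 0.7, 1.7]
gripper_width: 0.0295
```

Request:
drive_tool:
  jaw: [0,0]
  translation:
    - [0,0,-0.1]
    - [0,0,-0.1]
  dr:
    - [0,0,0]
    - [0,0,0]

```text
time: 20.35
position: [0.5303, -0.0522, 0.0769]
eef_rot: [0.634, 0.773, 0.0, 0.0]
contact_force: [-0.2, -0.6, 3.7]
gripper_width: 0.0293
```

Request:
drive_tool:
  jaw: [0,0]
  translation:
    - [0,0,-0.1]
    - [0,0,-0.1]
  dr:
    - [0,0,0]
    - [0,0,0]

```text
time: 20.55
position: [0.5305, -0.0522, 0.0763]
eef_rot: [0.634, 0.773, 0.0, 0.0]
contact_force: [-1.5, -0.0, 5.0]
gripper_width: 0.0296
```

```bash
python3 look.py s16; python3 - <<'E'
from h import *
c=load('s16');im=c['image'].astype(int)
O=np.array([514.8,-18.2]);A=np.radians(11.25);ex=np.array([np.cos(A),np.sin(A)]);ey=np.array([-ex[1],ex[0]])
def B(p): p=np.array(p)*1000;return float(((p[:2]-O)@ex).round(1)),float(((p[:2]-O)@ey).round(1)),float(p[2].round(1))
for u in (333,336,339): print([ (v,B(atd(c,u,v))) for v in range(208,224,2)])
E
```

```text
20.6 [ 0.5305 -0.0522  0.0762] [6.340e-01 7.733e-01 2.000e-04 2.000e-04] [-0.57  1.31  5.66] 0.02934618077917079
[(208, (12.9, -33.9, 130.6)), (210, (13.2, -35.3, 123.1)), (212, (13.4, -36.0, 116.4)), (214, (13.3, -35.7, 110.7)), (216, (12.9, -34.2, 106.4)), (218, (33.2, -119.8, -1.3)), (220, (31.5, -112.7, 0.2)), (222, (13.6, -37.0, 84.5))]
[(208, (7.1, -34.7, 131.2)), (210, (7.4, -36.4, 123.4)), (212, (6.8, -34.0, 120.3)), (214, (7.1, -35.6, 112.5)), (216, (6.4, -32.7, 109.8)), (218, (7.5, -37.4, 98.1)), (220, (6.9, -35.0, 94.9)), (222, (7.0, -35.5, 88.0))]
[(208, (0.6, -32.6, 135.1)), (210, (0.9, -34.3, 127.4)), (212, (0.8, -34.0, 121.8)), (214, (0.4, -32.6, 117.5)), (216, (0.7, -34.2, 109.7)), (218, (0.1, -32.0, 106.3)), (220, (1.4, -38.2, 92.8)), (222, (0.9, -36.3, 88.8))]
```

View pics/s16_z.png

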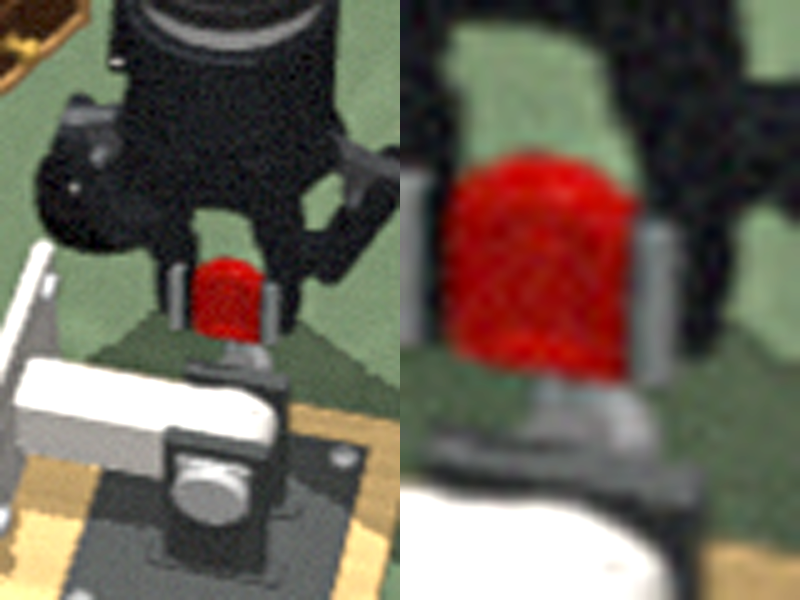

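The grip's underside measures z≈0.105, the seated height, with a springy stop at about 5–6 N. I'll ease off, then release and lift.

Request:
drive_tool:
  jaw: [0,0,0.5,0.7,0.7,0.7,0.7,0.7]
  translation:
    - [0,0,0.15]
    - [0,0,0.2]
    - [0,0,0.2]
    - [0,0,0.2]
    - [0,0,0.2]
    - [0,0,0.2]
    - [0,0,0.2]
    - [0,0,0.2]
  dr:
    - [0,0,0]
    - [0,0,0]
    - [0,0,0]
    - [0,0,0]
    - [0,0,0]
    - [0,0,0]
    - [0,0,0]
    - [0,0,0]

```text
time: 21.4
position: [0.5302, -0.0521, 0.0774]
eef_rot: [0.634, 0.773, -0.0, -0.0]
contact_force: [-0.6, -0.2, 0.2]
gripper_width: 0.0601
```

```bash
python3 look.py s17
```

```text
21.45 [ 0.5302 -0.052   0.0775] [ 0.6339  0.7734 -0.     -0.    ] [0.47 0.53 0.38] 0.05979969035955811
```

View pics/s17_z.png

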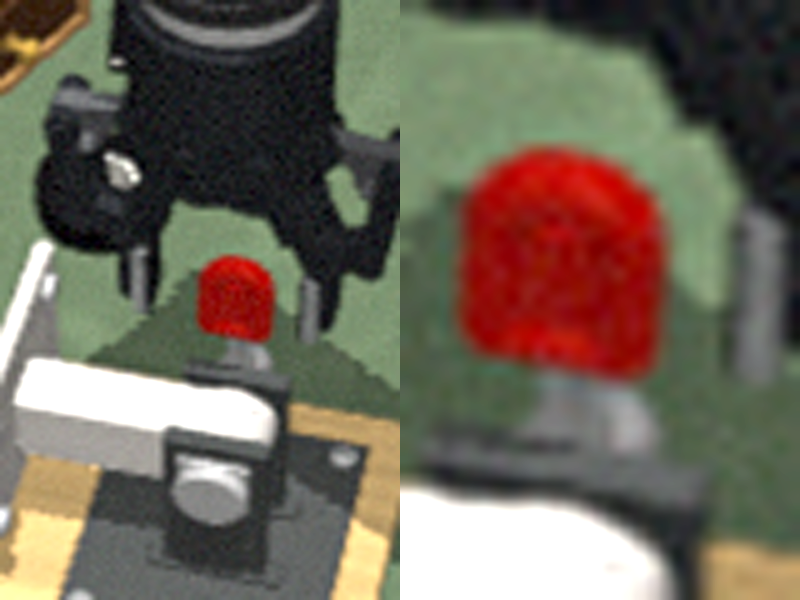

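The clip stays in place, free of the fingers. Lifting straight up and away.

Request:
drive_tool:
  jaw: [0.7,0.7,0.7,0.7,0.7,0.7,0.7,0.7,0.7,0.7]
  translation:
    - [0,0,2]
    - [0,0,6]
    - [0,0,11]
    - [0,5,15]
    - [-2,10,15]
    - [-4,15,15]
    - [-6,20,15]
    - [-6,25,15]
    - [-6,25,15]
    - [-6,25,15]
  dr:
    - [0,0,0]
    - [0,0,0]
    - [0,0,0]
    - [0,0,0]
    - [0,0,0]
    - [0,0,0]
    - [0,0,0]
    - [0,0,0]
    - [0,0,0]
    - [0,0,0]

```text
time: 22.45
position: [0.4685, 0.2035, 0.2271]
eef_rot: [0.63, 0.776, 0.0, -0.001]
contact_force: [0.6, -1.2, -0.6]
gripper_width: 0.06
```

```bash
python3 look.py s18; python3 - <<'E'
from h import *
t=shot('top','t18');c=load('s18')
a=c['image'][:,:,::-1];b=t['image'][:,:,::-1]
im=np.zeros((600,800,3),np.uint8)
im[:,:400]=cv2.resize(a[180:240,320:360],(400,600),interpolation=cv2.INTER_CUBIC)
im[:400,400:]=cv2.resize(b[225:275,295:345],(400,400),interpolation=cv2.INTER_CUBIC)
cv2.imwrite('pics/z18.png',np.clip(im*1.2,0,255).astype(np.uint8))
cv2.imwrite('pics/full18.png',a)
O=np.array([514.8,-18.2]);A=np.radians(11.25);ex=np.array([np.cos(A),np.sin(A)]);ey=np.array([-ex[1],ex[0]])
P=np.array([1000*atd(c,u,v) for v in range(185,235) for u in range(320,360)]);I=np.array([c['image'][v,u] for v in range(185,235) for u in range(320,360)]).astype(int)
r=(I[:,0]>80)&(I[:,1]<50)&(P[:,2]>60);X=(P[:,:2]-O)@ex;Y=(P[:,:2]-O)@ey
print('red X',np.percentile(X[r],[2,50,98]),'Y',np.percentile(Y[r],[2,50,98]),'Z',np.percentile(P[r,2],[1,5,95,99]))
print([ (v,(1000*atd(c,338,v)).round()) for v in range(204,224,1)])
P=np.array([1000*atd(c,u,v) for v in range(235,265) for u in range(315,345)]);Y=(P[:,:2]-O)@ey
m=(P[:,2]>68)&(P[:,2]<92)&(Y>26)&(Y<36);print('face Y',np.median(Y[m]))
E
```

```text
22.5 [0.4695 0.1999 0.2272] [ 6.321e-01  7.749e-01 -3.000e-04 -1.000e-04] [ 0.27 -0.87 -0.41] 0.05961930964878254
red X [-7.30780947  5.01880188 18.56745109] Y [-39.23083581 -33.86814043 -30.47874466] Z [107.7769705  110.09646089 145.11871192 146.55520568]
[(204, array([525., -52., 144.])), (205, array([524., -51., 142.])), (206, array([524., -49., 141.])), (207, array([525., -52., 135.])), (208, array([525., -52., 132.])), (209, array([524., -50., 131.])), (210, array([524., -51., 127.])), (211, array([525., -52., 123.])), (212, array([523., -49., 123.])), (213, array([524., -51., 118.])), (214, array([525., -53., 113.])), (215, array([524., -51., 112.])), (216, array([524., -50., 111.])), (217, array([524., -50., 108.])), (218, array([525., -54., 100.])), (219, array([525., -53.,  97.])), (220, array([525., -54.,  93.])), (221, array([525., -53.,  92.])), (222, array([525., -53.,  88.])), (223, array([525., -53.,  85.]))]
face Y 29.460569651675765
```

View pics/z18.png

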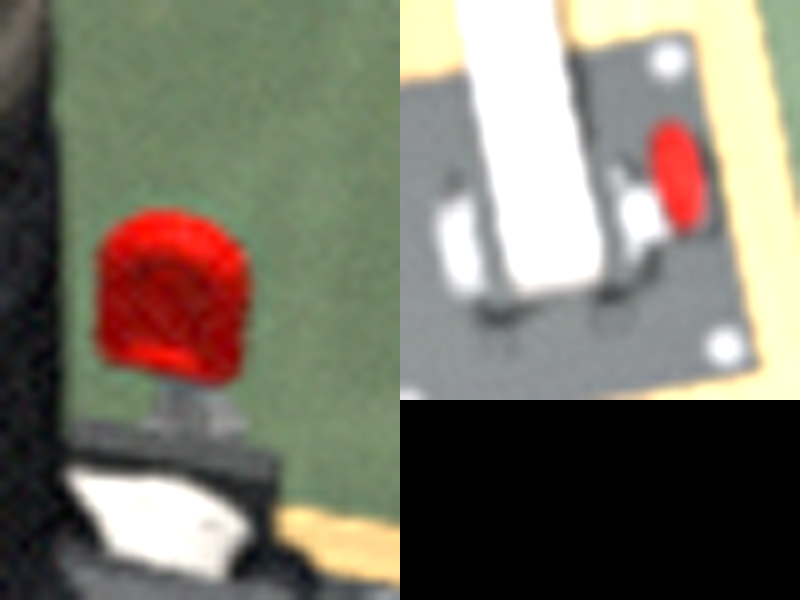

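View pics/full18.png

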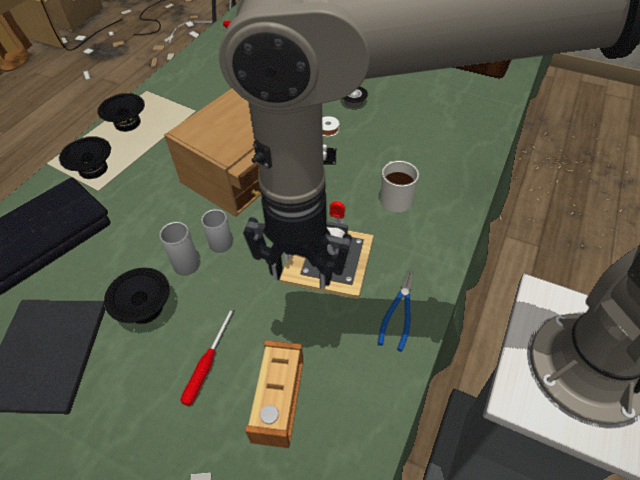

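Request:
drive_tool:
  jaw: [0.7,0.7,0.7]
  translation:
    - [0,0,0]
    - [0,0,0]
    - [0,0,0]
  dr:
    - [0,0,0]
    - [0,0,0]
    - [0,0,0]

```text
time: 22.85
position: [0.4707, 0.1966, 0.2277]
eef_rot: [0.635, 0.773, 0.0, 0.0]
contact_force: [-0.3, 0.2, -0.7]
gripper_width: 0.0604
```

```bash
python3 look.py s19; python3 - <<'E'
from h import *
a=load('s18')['image'].astype(int);b=load('s19')['image'].astype(int)
f=lambda im:np.argwhere(((im[...,0]>80)&(im[...,1]<50))[195:225,325:350])
print(f(a).mean(0),f(b).mean(0),f(a).max(0),f(b).max(0))
print(env.close_job())
E
```

```text
22.9 [0.4706 0.1969 0.2276] [6.348e-01 7.727e-01 0.000e+00 1.000e-04] [0.72 0.27 0.38] 0.05987064224888347
[14.36363636 11.86602871] [14.40487805 11.7804878 ] [22 19] [22 19]
the job is handed in; nothing more can be done
None
```

The pin is home and the R-clip is seated in its cross-hole. I handed the job in at about 23 s with the arm clear of everything.

**What I did:**
- **Pin:** I pushed it with the closed fingers to the hard stop. At the stop the force rose to 9.4 N with no further movement.
- **Turning the pin:** I gripped the clip across its width, felt the leg into the mouth (leaning about 0.6 rad to -x) and swung the pin upright with about 6 N.
- **Clip:** I pressed the leg down. The bent leg rode over, pulled itself in and met the springy stop. I pressed on to about 5.7 N, then let go and lifted away.

**Last checks:**
- **Height:** Pull-in ended at the height I had worked out for fully home. The red grip's top and underside agree with that to within about 2 mm.
- **Pin and stillness:** The head face is where it was when I pushed the pin home, and the clip did not move between the last two pictures.
- **Bystanders:** The mug and screwdriver look unmoved. I made no separate check of the tape, but the arm never worked near it.

**Not perfect or in disagreement:**
- **Finger height:** The camera showed the finger tips about 38 mm higher than the reported tool point. My first push therefore passed over the pin head without touching it, and I used the camera height after that.
- **Clip lean:** After release the grip sat about 2 mm toward -x of the ideal, probably slack in the hole or a few degrees of pin lean.
- **Bent leg:** The snap round the pin is judged from the force and height; the ear hid the bent leg from the cameras.

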